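Fetch the spice jar from behind the mill and put the mill back

TASK

Get the spice jar that stands in the wooden shelf, hidden behind the pepper mill, and stand it upright on the round cork mat. Lift the mill out of the way first; when the jar is on the mat, put the mill back upright where it was and push it gently, with only a few newtons, until you feel it touch the shelf's front rail. Leave the other jar, the oil bottle and the things on top of the shelf undisturbed.

Things in the scene. Friction and masses are not known exactly. Their poses are not given: they have to be found in the camera images.
- mill_mid (a point): Pepper mill, clear body with peppercorns, chrome crown: 164 mm tall, loose, about 0.2 kg, standing on the worktop in front of the shelf's rail, at most 1 mm from it. Round body up to 126 mm (foot radius 24 mm, slimmer above), crown 43 mm across up to 152 mm (does not turn), knob 11 mm across. This point is on its axis, half-way up (82 mm above its foot).
- jar_mid (a point): The wanted spice jar: glass, dark cap, a straight cylinder 41 mm across, 105 mm tall, loose, about 0.11 kg. It stands on the worktop under the shelf's board, 59 mm behind the mill (along the shelf's +x), with 7 mm of air between it and the rail. This point is on its axis, half-way up (52.5 mm above its foot).
- jar2_mid (a point): Another spice jar of the same size, beside the wanted one at 130 mm, behind the oil bottle; leave it. Point on its axis half-way up.
- bottle_mid (a point): Oil bottle: glass, black cap, 70 mm across, 185 mm tall, loose, in front of the other spice jar; leave it. Point on its axis half-way up.
- rack: Low open shelf of light wood, fixed, 324 mm wide (along y), 215 mm high, no floor. Origin on the worktop at mid width, on the line of the two rear jars (at y = +65 and -65 mm; either may be the wanted one). x points away from the robot into the shelf, z up. Side panels 12 mm thick at y = +-156 mm, x from -35 to 100 mm. Back slat at x = 94 mm.
- rack_rail (a point): Middle of the top of the front face of the shelf's front rail, a rigid upright slat 8 mm thick and 22 mm high over the full width; it lies 34 mm before the shelf's origin. Axes as the shelf's.
- rack_edge (a point): Middle of the lower front edge of the shelf's top board, 200 mm above the worktop, 10 mm before the shelf's origin. The board is 15 mm thick and runs 110 mm back from here over the full width, so it covers the rear jars from above. Axes as the shelf's.
- mat: Round cork pot mat, 140 mm across, 10 mm thick, fixed on the worktop. Origin: centre of its underside.
- tin_mid (a point): Food tin, 75 mm across, 58 mm tall, on the shelf's top board; leave it. Point half-way up.
- bowl_mid (a point): Small white bowl, 84 mm across, 42 mm tall, on the shelf's top board; leave it. Point half-way up.
- garlic_mid (a point): Garlic bulb, 60 mm across, 58 mm tall, on the shelf's top board; leave it. Point half-way up.
Not all that is in view belongs to the job. Leave any blue or yellow look-alike of the part that bears mill_mid alone.

How it is judged (in metres and radians):
On the way, in this order (a step that is already met when the one before it is completed fails the run):
1. the mill has been taken away from its place, at least 60 mm (distance of mill_mid from where it was at the start of the episode above 0.06 m), for 0.2 s.
2. the wanted jar stands on the cork mat, upright and let go, while the mill is still out of its place (horizontal distance between jar_mid and mat below 0.048 m and height (world z) of jar_mid between 0.055 and 0.07 m and angle between jar_mid's own z axis and vertical below 0.15 rad and contact force between jar and the fingers below 0.1 N and distance of mill_mid from where it was at the start of the episode above 0.06 m), for 0.2 s.
3. the mill, back in its place, is pressed on the shelf so that the touch is felt (over 1 N) (distance of mill_mid from where it was at the start of the episode below 0.02 m and angle between mill_mid's own z axis and vertical below 0.1 rad and contact force between mill and rack above 1 N).
At the end, for the whole second after the job is handed in: The wanted jar stands upright (within 0.15 rad) on the cork mat, its axis within 48 mm of the mat's centre; the mill stands upright (within 0.1 rad) on the worktop within 20 mm of where it started, at most about 4 mm from touching the front rail; both are let go and at rest (horizontal distance between jar_mid and mat below 0.048 m and height (world z) of jar_mid between 0.055 and 0.07 m and angle between jar_mid's own z axis and vertical below 0.15 rad and distance of mill_mid from where it was at the start of the episode below 0.02 m and angle between mill_mid's own z axis and vertical below 0.1 rad and x of mill_mid in the frame of rack above -0.0625 m and height (world z) of mill_mid below 0.09 m and contact force between each of jar, mill and the fingers below 0.1 N and linear speed of each of jar, mill below 0.02 m/s).
It fails at once if the other jar or the oil bottle is shifted by more than 20 mm or knocked over (distance of any of jar2_mid, bottle_mid from where it was at the start of the episode above 0.02 m).
It fails at once if the tin, bowl or garlic on top of the shelf is shifted by more than 20 mm (distance of any of tin_mid, bowl_mid, garlic_mid from where it was at the start of the episode above 0.02 m).
It fails at once if the wanted jar or the mill is tipped over (more than 0.6 rad) (angle between any of jar_mid, mill_mid's own z axis and vertical above 0.6 rad).
It fails at once if the mill is pushed on the shelf with more than 6 N (contact force between mill and rack above 6 N).
It also fails if it takes over 67 s, if anything falls off the work surface, if the arm or the gripper's body presses on something with over 40 N, if the wrist force passes 120 N, or if a joint passes its speed limit or range.

ROBOT

A 6-joint arm with a two-finger parallel gripper is mounted at the origin on a cart in front of the work surface, level with it; the furniture and walls round the work are solid. World frame = base frame: x ahead of the robot, y to its left, z up, the work surface at z = 0. Lengths are in mm, angles in rad, forces in N, time in s.
With the tool pointing down it reaches from about 350 to 950 mm from the base axis. Payload 17.4 kg.
Tool frame: the origin (TCP) lies between the finger pads; the fingertips stand 22 mm ahead of it and the grasp point (between the pads) lies 3 mm ahead of it; x points along the fingers, y is the direction in which the jaws open and shut, and the axes are right-handed (so a half turn about x gives the same grasp; the last joint's range is limited). The gripper opens to 93 mm and grips with 3 to 60 N. Pads are 15 mm wide; open, the fingers measure 128 mm over their backs; the gripper's body (75 mm by 188 mm) begins 65 mm behind the grasp point.
Start: joints at [1.067, 0.116, 1.442, -0, 1.584, -0.038], TCP at [303.176, 603.089, 205.146] pointing down, gripper open.
Joint ranges: [-2.83, 2.83], [-0.83, 2.19], [0.07, 2.5], [-1.14, 4.28], [0.01, 3], [-2.97, 2.97]. Speed limits (rad/s): [1.89, 1.89, 2.22, 3.14, 3.14, 3.14].

INTERFACE

Orientations are given as a rotation vector (axis times angle).
In Python, from cell import arm gives the robot as it stands. Calls block until the motion is done:
- arm.move_ptp(position, orientation): joint-space move of the TCP to a pose.
- arm.move_linear(position, max_speed=150, rotation=None, guard=None): straight line of the TCP; rotation=None keeps the orientation; max_speed is the mean speed in mm/s. With guard (N) it stops when the force on the tool has changed by that much, and returns True; else False.
- arm.set_joints(angles): joint-space move.
- arm.command_gripper(opening, grip_force=None): finger opening in mm; grip_force is the grip in N (None keeps the last); returns when the fingers have stopped.
- arm.dwell(seconds).
- arm.solve_ik(position, orientation): joint angles nearest the present ones, or None.
- arm.sense(): the state.
- arm.get_image(name): name is "side" or "top" or "wrist"; returns a dict with "pixels" (420x560x3 uint8, red, green, blue), "fx", "fy", "cx", "cy" (pixels), "k1" (the pictures are not rectified: a ray, as slopes to the right and down, at radius r is drawn at 1 + k1 r^2 times it, then the intrinsics apply), "xyz" and "rotation" of the camera in the world. Camera axes: x right, y down, z forward; pixel columns grow to the right and rows downward; lengths in mm; the calibration is good to about 2 mm. A picture is of the moment at which its call begins. There is no depth.
A pose or a line that the arm cannot do raises arm.IKError and nothing moves.
- arm.sign_off(): hands the job in, once; it reports no verdict.
Trained networks look in the newest picture that a camera, given by its name, has taken for a name from the list of things; names that differ only in an ending like _2 or _b are one class to them, and where a whole thing is asked for, a point or a joint stands for the part that bears it (a point fixed in the world has none). Each returns a list of dicts, best first, with "confidence" (0 to 1); they miss things now and then, are a little off and sometimes report something else, mostly with a low value. They report only what shows in the picture. A call takes as long as a camera call. They do not tell look-alikes from the thing itself.
- arm.cut_out(target, camera): "pixels" (420x560 bool, what is visible of it) and "position" ([column, row] in pixels, amid what is visible of it).
- arm.tip_of(target, camera): "position" ([column, row] in pixels: a listed point, or the origin of a listed thing).
The state is a dict: "time": time; "q": joint angles; "qd": joint speeds; "joint_efforts": joint torques, N m; "eef_pos": TCP position; "orientation": TCP orientation; "contact_force": force on the tool from outside, world axes, zero at the start; "moment": the same for the moment, N m; "gripper_width": finger opening in mm.
Only numpy, scipy, OpenCV 4.12 (cv2) and the standard library are available. Lean on these libraries where they do the work, as an engineer would, in place of code of your own. Each camera call takes 0.05 s, during which the arm holds its last target.

## Working session

There is one attempt and no reset: what is moved stays moved. The work goes in short steps, each a Python script; the robot and the scene stay as the last script left them, time stands still between calls to the robot, and variables do not carry over. Pictures are saved under pics/ and viewed, and the job is handed in when it is done.

```bash
ls; mkdir -p pics; cat > h.py <<'E'
from cell import arm
import numpy as np, cv2
from scipy.spatial.transform import Rotation as R
def snap(name,fn=None):
    im=arm.get_image(name)
    if fn: cv2.imwrite('pics/'+fn,im['pixels'][:,:,::-1])
    return im
def rotm(im):
    r=np.array(im['rotation'],float)
    return r if r.shape==(3,3) else R.from_rotvec(r).as_matrix()
def ray(im,uv):
    d=np.array([(uv[0]-im['cx'])/im['fx'],(uv[1]-im['cy'])/im['fy']])
    s=d.copy()
    for _ in range(30): s=d/(1+im['k1']*(s@s))
    v=rotm(im)@np.array([s[0],s[1],1]); return np.array(im['xyz'],float),v/np.linalg.norm(v)
def onz(im,uv,z):
    o,v=ray(im,uv); return o+v*(z-o[2])/v[2]
def proj(im,p):
    c=rotm(im).T@(np.array(p,float)-np.array(im['xyz'],float)); s=c[:2]/c[2]; s=s*(1+im['k1']*(s@s))
    return np.array([im['cx']+im['fx']*s[0],im['cy']+im['fy']*s[1]])
def tri(rays):
    A=np.zeros((3,3));b=np.zeros(3)
    for o,v in rays:
        P=np.eye(3)-np.outer(v,v);A+=P;b+=P@o
    return np.linalg.solve(A,b)
E
python3 - <<'E'
from h import *
names="mill_mid jar_mid jar2_mid bottle_mid rack rack_rail rack_edge mat tin_mid bowl_mid garlic_mid".split()
for c in ["side","top","wrist"]:
    im=snap(c,c+'0.png'); print(c,np.round(im['xyz']),np.round(im['rotation'],3).tolist(),im['fx'],im['k1'])
    if c!="wrist":
      for n in names:
        print(n,[(np.round(d['position'],1).tolist(),round(d['confidence'],2)) for d in arm.tip_of(n,c)])
print(arm.sense())
E
```

```text
pics
side [  84. -291. 1000.] [-2.281, 1.156, -0.357] 409.4498439595749 -0.09588740431460795
mill_mid [([234.8, 223.6], 0.85), ([265.0, 286.6], 0.82), ([319.3, 326.2], 0.67), ([316.2, 273.0], 0.58), ([297.7, 171.7], 0.33)]
jar_mid [([329.2, 263.7], 0.66)]
jar2_mid [([292.6, 238.0], 0.9)]
bottle_mid [([276.9, 246.2], 0.88)]
rack [([294.3, 237.4], 0.16)]
rack_rail [([301.6, 264.6], 0.76), ([312.7, 253.6], 0.48)]
rack_edge [([312.6, 220.1], 0.86)]
mat [([209.7, 219.2], 0.6)]
tin_mid [([357.5, 218.2], 0.91)]
bowl_mid [([326.0, 193.9], 0.86)]
garlic_mid [([299.6, 173.1], 0.83)]
top [370. 143. 994.] [-1.624, 2.53, -0.292] 395.8989526422856 0.007402260489014999
mill_mid [([327.9, 256.8], 0.86), ([234.2, 251.3], 0.81), ([385.7, 229.3], 0.68), ([334.7, 203.8], 0.62)]
jar_mid [([330.1, 183.6], 0.74)]
jar2_mid [([275.3, 199.3], 0.59)]
bottle_mid [([288.1, 219.5], 0.7)]
rack [([303.1, 197.1], 0.67)]
rack_rail [([301.1, 205.6], 0.92)]
rack_edge [([306.4, 174.1], 0.91)]
mat [([189.0, 267.2], 0.6), ([304.4, 170.4], 0.56)]
tin_mid [([341.0, 127.2], 0.75)]
bowl_mid [([291.8, 141.1], 0.85)]
garlic_mid [([252.4, 154.4], 0.74), ([301.0, 198.7], 0.18)]
wrist [229. 640. 385.] [2.45, 1.511, 0.229] 307.1426076278623 0.0010704173432545196
{'time': 1.25, 'q': array([ 1.06721747e+00,  1.16002258e-01,  1.44159072e+00,  5.92889115e-06,
        1.58399742e+00, -3.78184894e-02]), 'qd': array([ 7.96702464e-04, -3.38096184e-04,  1.09408251e-03,  2.08455242e-03,
        8.35685580e-05, -1.03956007e-03]), 'joint_efforts': array([-5.11984501e-03, -7.21065044e+01, -6.22725034e+01,  7.77291739e-02,
        1.88508723e-02, -5.04703462e-05]), 'eef_pos': array([303.16633437, 603.09921112, 205.15037692]), 'orientation': array([ 0.36521085,  1.53977362, -0.36520491]), 'contact_force': array([0.33330125, 0.0942151 , 0.43391146]), 'moment': array([0.01306137, 0.00277438, 0.01078958]), 'gripper_width': 92.90112465575756}
```

View pics/side0.png

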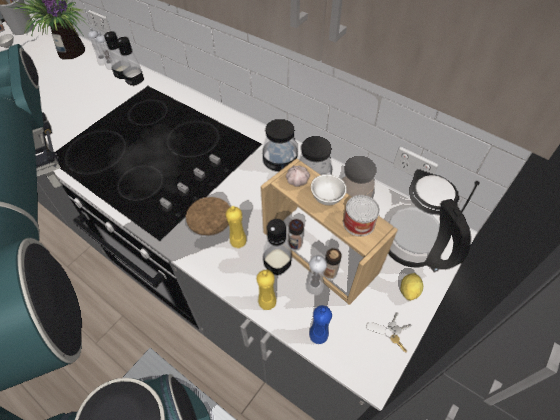

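View pics/top0.png

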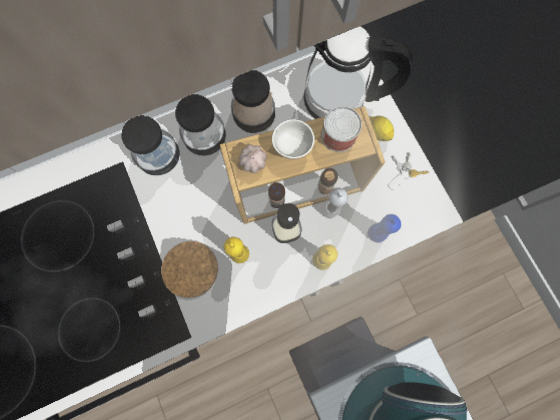

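```bash
python3 - <<'E'
from h import *
s=snap('side');t=snap('top')
cr=cv2.resize(s['pixels'][140:360,190:400,::-1],None,fx=3,fy=2.7,interpolation=cv2.INTER_CUBIC)[:594]
cv2.imwrite('pics/c1.png',cr)
cr=cv2.resize(t['pixels'][110:300,170:410,::-1],None,fx=3.1,fy=3.1,interpolation=cv2.INTER_CUBIC)
cv2.imwrite('pics/c2.png',cr)
def T(a,b):
    r=[ray(s,a),ray(t,b)];p=tri(r);return np.round(p,1),[np.round(proj(s,p)-a,1).tolist(),np.round(proj(t,p)-b,1).tolist()]
for n,a,b in [('jar',(329.2,263.7),(330.1,183.6)),('jar2',(292.6,238.0),(275.3,199.3)),('bottle',(276.9,246.2),(288.1,219.5)),('rail',(301.6,264.6),(301.1,205.6)),('edge',(312.6,220.1),(306.4,174.1)),('mat',(209.7,219.2),(189,267.2)),('tin',(357.5,218.2),(341,127.2)),('bowl',(326,193.9),(291.8,141.1)),('garlic',(299.6,173.1),(252.4,154.4)),('rack',(294.3,237.4),(303.1,197.1))]: print(n,*T(a,b))
for a in [(234.8,223.6),(265,286.6),(319.3,326.2),(316.2,273)]: print('side',a,onz(s,a,82).round())
for a in [(327.9,256.8),(234.2,251.3),(385.7,229.3),(334.7,203.8)]: print('top',a,onz(t,a,82).round())
E
```

```text
jar [574.5 -93.1  75.9] [[0.4, -0.2], [-0.1, 0.4]]
jar2 [602.6  40.   40.5] [[0.4, -0.2], [-0.1, 0.5]]
bottle [531.7  39.7  92.3] [[1.0, -0.5], [-0.2, 1.2]]
rail [568.1 -17.2   1. ] [[0.8, -0.4], [-0.1, 0.9]]
edge [585.9 -24.9 200.5] [[0.4, -0.2], [-0.1, 0.6]]
mat [546.7 309.4 -28.5] [[0.7, -0.3], [-0.2, 0.9]]
tin [ 630.8 -120.6  241.8] [[2.6, -1.7], [-0.5, 3.5]]
bowl [651.8 -20.2 232.5] [[1.3, -0.8], [-0.2, 1.8]]
garlic [657.7  64.6 243.4] [[0.1, -0.1], [-0.0, 0.2]]
rack [550.2  -3.  152.8] [[2.0, -1.0], [-0.3, 2.5]]
side (234.8, 223.6) [525. 180.  82.]
side (265, 286.6) [423.  -0.  82.]
side (319.3, 326.2) [ 416. -164.   82.]
side (316.2, 273) [528. -82.  82.]
top (327.9, 256.8) [418.  -9.  82.]
top (234.2, 251.3) [520. 182.  82.]
top (385.7, 229.3) [ 420. -161.   82.]
top (334.7, 203.8) [525. -80.  82.]
```

View pics/c1.png

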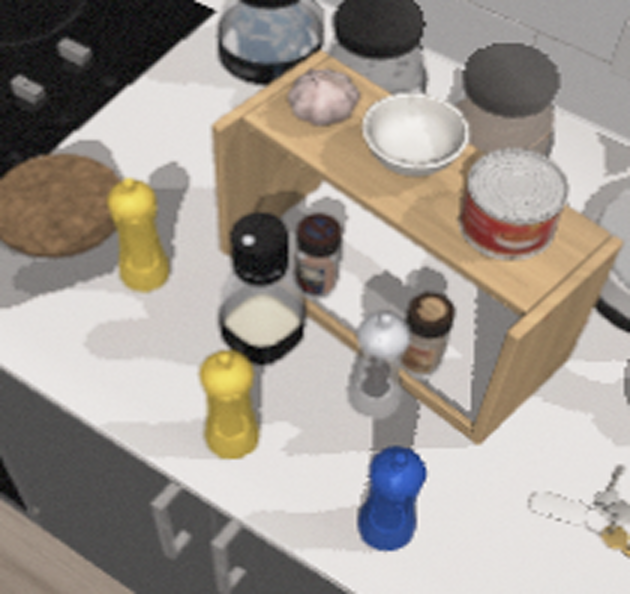

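View pics/c2.png

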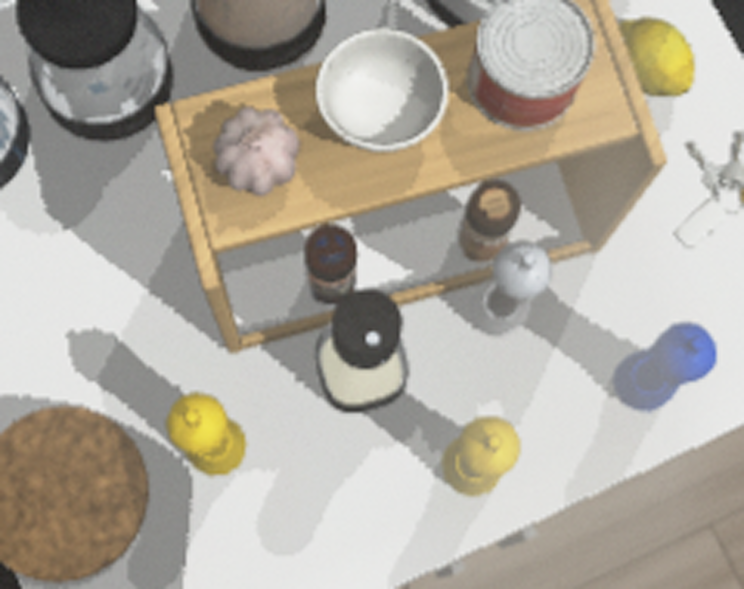

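```bash
python3 - <<'E'
from h import *
from scipy.optimize import least_squares
s=snap('side');t=snap('top')
S=lambda x,y:(190+x/3,140+y/2.7); TT=lambda x,y:(170+x/3.1,110+y/3.1)
obs=[(s,S(478,440),(-35,-162,0)),(t,TT(597,250),(-35,-162,0)),(t,TT(235,350),(-35,162,0)),(t,TT(663,160),(-35,-162,215)),
(s,S(512,335),(-35,-162,215)),(t,TT(208,290),(-35,162,215)),(s,S(217,125),(-35,162,215)),(s,S(222,250),(-35,162,0)),(t,TT(158,107),(100,162,215)),(s,S(322,55),(100,162,215)),(s,S(620,245),(100,-162,215)),
(s,(312.6,220.1),(-10,0,200)),(t,(306.4,174.1),(-10,0,200)),(s,(301.6,264.6),(-34,0,22)),(t,(301.1,205.6),(-34,0,22))]
def P(p,q):
    c,sn=np.cos(p[2]),np.sin(p[2]); return np.array([p[0]+c*q[0]-sn*q[1],p[1]+sn*q[0]+c*q[1],q[2]])
f=lambda p:np.concatenate([proj(im,P(p,q))-uv for im,uv,q in obs])
r=least_squares(f,[600,-30,-.2],loss='soft_l1'); print(r.x); print(np.round(f(r.x).reshape(-1,2),1).tolist())
p=r.x
print('jar',P(p,(0,-65,52.5)),'mill',P(p,(-59,-65,82)),'jar2',P(p,(0,65,52.5)))
for n,q,a,b in [('mill',(-59,-65,82),(316.2,273),(334.7,203.8)),('jar',(0,-65,52.5),(329.2,263.7),(330.1,183.6)),('jar2',(0,65,52.5),(292.6,238),(275.3,199.3))]:
    print(n,(proj(s,P(p,q))-a).round(1),(proj(t,P(p,q))-b).round(1))
# mat by mask
for im,c in((s,'side'),(t,'top')):
    for d in arm.cut_out('mat',c)[:1]:
        m=d['pixels'].astype(np.uint8); ys,xs=np.nonzero(m); 
        print(c,d['confidence'],m.sum(),onz(im,(xs.mean(),ys.mean()),8))
    cs,_=cv2.findContours(m,0,1); k=max(cs,key=cv2.contourArea).reshape(-1,2)
    w=np.array([onz(im,u,8)[:2] for u in k]); print(w.min(0),w.max(0),(w.min(0)+w.max(0))/2)
for n in['mill_mid']:
  for im,c in((s,'side'),(t,'top')):
    for d in arm.cut_out(n,c):
        ys,xs=np.nonzero(d['pixels']);print(c,d['confidence'],d['position'],xs.min(),xs.max(),ys.min(),ys.max())
E
```

```text
[ 5.96813475e+02 -2.87406365e+01 -1.51415590e-01]
[[-0.8, 2.5], [1.0, 0.5], [-2.3, 1.6], [1.8, 0.6], [1.6, 1.6], [-2.2, 0.1], [-3.0, -1.1], [-1.7, 0.0], [-2.3, -0.7], [-0.9, -3.1], [1.5, -1.8], [1.5, 0.1], [0.7, -0.2], [2.1, -1.6], [3.5, -0.4]]
jar [587.00902654 -92.99694183  52.5       ] mill [528.68407243 -84.09751893  82.        ] jar2 [606.61792446  35.51566892  52.5       ]
mill [0.9 0.4] [ 0.8 -2.2]
jar [2.  0.7] [-3.6 -1.1]
jar2 [ 2.7 -2.7] [ 0.9 -3. ]
side 0.95 1321 [532.87338965 302.27410232   8.        ]
[466.79569738 231.60614516] [607.47067638 371.90042072] [537.13318688 301.75328294]
top 0.67 2565 [539.21181709 304.002254     8.        ]
[471.73003667 233.19755394] [609.96834809 373.51878071] [540.84919238 303.35816732]
side 0.93 [235.3, 225.8] 227 244 207 248
side 0.73 [318.2, 328.3] 309 330 305 343
side 0.67 [314.1, 275.0] 304 325 256 294
side 0.65 [264.0, 290.9] 256 275 270 309
top 0.95 [236.1, 249.9] 224 248 236 262
top 0.87 [334.7, 205.3] 321 347 188 217
top 0.71 [328.0, 257.2] 313 336 244 268
top 0.59 [384.7, 227.8] 368 400 214 241
```

The mill candidates in the side image are two yellow ones at (235,224) and (265,287), a blue one at (319,326), and a clear one with a chrome crown at (316,273). In the top image the clear one is at (335,204). I choose the clear one, since it stands against the rail in front of the jar at top (330,184), and the crop confirms this. Next I check the arm's reach and look at it from closer.

```bash
cat >> h.py <<'E'
def ori(yaw,pitch,flip=False):
    # tool x heading yaw (rad, world), pitched down by pitch; tool y horizontal
    x=np.array([np.cos(pitch)*np.cos(yaw),np.cos(pitch)*np.sin(yaw),-np.sin(pitch)])
    y=np.array([-np.sin(yaw),np.cos(yaw),0])
    if flip: y=-y
    return R.from_matrix(np.stack([x,y,np.cross(x,y)],1)).as_rotvec()
def tcp(g,yaw,pitch): # TCP for grasp point g
    x=np.array([np.cos(pitch)*np.cos(yaw),np.cos(pitch)*np.sin(yaw),-np.sin(pitch)])
    return np.array(g,float)-3*x
E
python3 - <<'E'
from h import *
s=arm.sense(); M=R.from_rotvec(s['orientation']).as_matrix(); print(M.round(2).tolist())
w=snap('wrist'); print('cam in tool', (M.T@(np.array(w['xyz'])-s['eef_pos'])).round(1), (M.T@rotm(w)).round(2).tolist())
for nm,g in(('jar',(583,-93,65)),('mat',(539,310,75)),('mill',(528,-82,142))):
  for pd in (0,10,20,30,45,60):
    for yaw in(-.15,0,.15):
      for fl in (0,1):
        p=np.radians(pd); q=arm.solve_ik(tcp(g,yaw,p),ori(yaw,p,fl))
        print(nm,pd,yaw,fl,None if q is None else np.round(q,2).tolist())
E
```

```text
[[-0.0, 0.45, 0.89], [-0.0, 0.89, -0.45], [-1.0, -0.0, -0.0]]
cam in tool [-180.1    0.   -82.8] [[-0.0, -0.29, 0.96], [1.0, -0.0, 0.0], [-0.0, 0.96, 0.29]]
jar 0 -0.15 0 None
jar 0 -0.15 1 None
jar 0 0 0 None
jar 0 0 1 None
jar 0 0.15 0 None
jar 0 0.15 1 None
jar 10 -0.15 0 None
jar 10 -0.15 1 None
jar 10 0 0 None
jar 10 0 1 None
jar 10 0.15 0 None
jar 10 0.15 1 None
jar 20 -0.15 0 None
jar 20 -0.15 1 None
jar 20 0 0 None
jar 20 0 1 None
jar 20 0.15 0 None
jar 20 0.15 1 None
jar 30 -0.15 0 [-0.25, -0.52, 2.48, 0.56, 0.16, -2.17]
jar 30 -0.15 1 [-0.25, -0.52, 2.48, 0.56, 0.16, 0.97]
jar 30 0 0 [-0.37, -0.5, 2.47, 1.14, 0.36, -2.88]
jar 30 0 1 [-0.37, -0.5, 2.47, 1.14, 0.36, 0.26]
jar 30 0.15 0 None
jar 30 0.15 1 [-0.48, -0.44, 2.43, 1.25, 0.57, 0.02]
jar 45 -0.15 0 [-0.23, -0.46, 2.33, 0.12, 0.5, -1.74]
jar 45 -0.15 1 [-0.23, -0.46, 2.33, 0.12, 0.5, 1.4]
jar 45 0 0 [-0.32, -0.45, 2.32, 0.44, 0.56, -2.18]
jar 45 0 1 [-0.32, -0.45, 2.32, 0.44, 0.56, 0.96]
jar 45 0.15 0 [-0.41, -0.41, 2.3, 0.65, 0.66, -2.53]
jar 45 0.15 1 [-0.41, -0.41, 2.3, 0.65, 0.66, 0.61]
jar 60 -0.15 0 [-0.22, -0.3
[... 2015 characters left out ...]
2.74]
mill 30 0.15 1 [-0.54, -0.77, 2.48, 0.94, 0.75, 0.4]
mill 45 -0.15 0 [-0.24, -0.73, 2.35, 0.09, 0.74, -1.7]
mill 45 -0.15 1 [-0.24, -0.73, 2.35, 0.09, 0.74, 1.44]
mill 45 0 0 [-0.35, -0.72, 2.35, 0.34, 0.79, -2.07]
mill 45 0 1 [-0.35, -0.72, 2.35, 0.34, 0.79, 1.07]
mill 45 0.15 0 [-0.44, -0.67, 2.32, 0.54, 0.88, -2.38]
mill 45 0.15 1 [-0.44, -0.67, 2.32, 0.54, 0.88, 0.76]
mill 60 -0.15 0 [-0.22, -0.55, 2.17, 0.04, 1.0, -1.66]
mill 60 -0.15 1 [-0.22, -0.55, 2.17, 0.04, 1.0, 1.48]
mill 60 0 0 [-0.29, -0.55, 2.17, 0.17, 1.02, -1.91]
mill 60 0 1 [-0.29, -0.55, 2.17, 0.17, 1.02, 1.23]
mill 60 0.15 0 [-0.34, -0.52, 2.15, 0.28, 1.06, -2.15]
mill 60 0.15 1 [-0.34, -0.52, 2.15, 0.28, 1.06, 1.0]
```

View pics/wrist0.png

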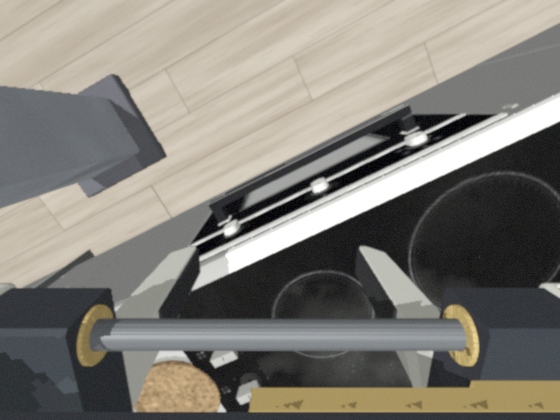

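```bash
python3 - <<'E'
from h import *
p=np.radians(60)
arm.move_linear([303,560,300],max_speed=250)
arm.move_ptp([420,-70,330],ori(-.1,p,True))
s=arm.sense();print(s['time'],s['q'].round(2),s['eef_pos'].round(1))
snap('wrist','w1.png');snap('side','s1.png');snap('top','t1.png')
E
```

```text
4.5417 [-0.3  -0.83  2.02  0.1   1.44  1.38] [420.2 -69.6 330. ]
```

View pics/w1.png

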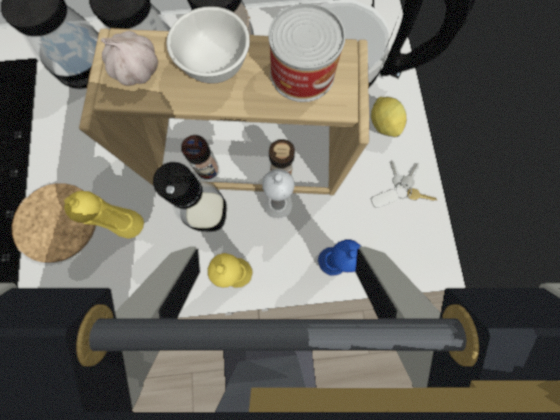

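View pics/s1.png

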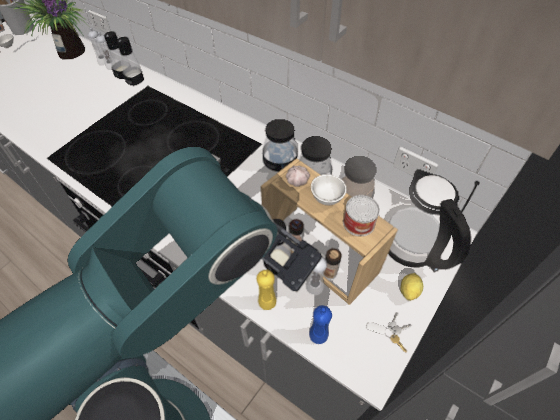

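View pics/t1.png

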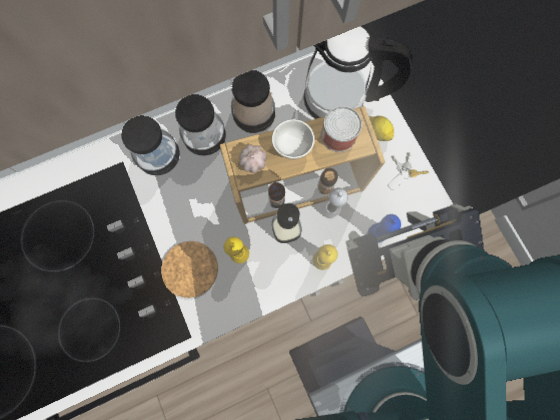

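```bash
python3 - <<'E'
from h import *
s=snap('side');t=snap('top');w=snap('wrist')
D={}
for n in "mill_mid jar_mid jar2_mid bottle_mid rack rack_rail rack_edge mat".split():
    r=arm.tip_of(n,'wrist'); print(n,[(np.round(d['position'],1).tolist(),round(d['confidence'],2)) for d in r])
cr=cv2.resize(w['pixels'][20:280,70:380,::-1],None,fx=2.5,fy=2.3,interpolation=cv2.INTER_CUBIC)
cv2.imwrite('pics/w1c.png',cr)
for c in('wrist','top','side'):
  for d in arm.cut_out('bottle_mid',c)[:1]:
    ys,xs=np.nonzero(d['pixels']);print(c,d['confidence'],d['position'],xs.min(),xs.max(),ys.min(),ys.max())
E
```

```text
mill_mid [([276.0, 192.6], 0.91), ([104.2, 213.1], 0.71), ([231.1, 272.8], 0.68), ([339.1, 257.5], 0.66)]
jar_mid [([278.2, 166.1], 0.87)]
jar2_mid [([200.9, 161.7], 0.81), ([240.7, 190.7], 0.46)]
bottle_mid [([190.9, 198.6], 0.8), ([279.0, 165.3], 0.45)]
rack [([246.4, 173.5], 0.92)]
rack_rail [([244.1, 187.9], 0.93)]
rack_edge [([224.3, 123.5], 0.87)]
mat [([57.0, 223.6], 0.84)]
wrist 0.88 [194.5, 198.9] 153 226 163 232
top 0.59 [286.6, 224.3] 272 300 204 242
side 0.88 [277.6, 252.2] 263 290 219 274
```

View pics/w1c.png

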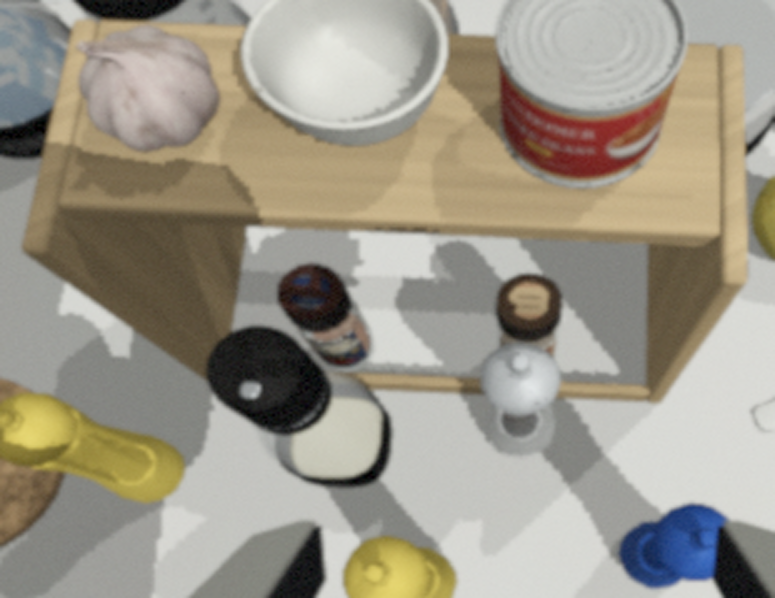

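```bash
cat > fit.py <<'E'
from h import *
from scipy.optimize import least_squares
s=snap('side');t=snap('top');w=snap('wrist')
S=lambda x,y:(190+x/3,140+y/2.7); TT=lambda x,y:(170+x/3.1,110+y/3.1); W=lambda x,y:(70+x/2.5,20+y/2.3)
obs=[(w,W(658,402),(-35,-162,0)),(w,W(743,287),(-35,-162,215)),(w,W(23,245),(-35,162,215)),(w,W(75,20),(100,162,215)),(w,W(742,45),(100,-162,215)),
(w,(244.1,187.9),(-34,0,22)),(w,(224.3,123.5),(-10,0,200)),(w,(246.4,173.5),(0,0,0)),
(s,S(478,440),(-35,-162,0)),(t,TT(597,250),(-35,-162,0)),(t,TT(235,350),(-35,162,0)),(t,TT(663,160),(-35,-162,215)),
(s,S(512,335),(-35,-162,215)),(t,TT(208,290),(-35,162,215)),(s,S(217,125),(-35,162,215)),(s,S(222,250),(-35,162,0)),(t,TT(158,107),(100,162,215)),(s,S(322,55),(100,162,215)),(s,S(620,245),(100,-162,215)),
(s,(312.6,220.1),(-10,0,200)),(t,(306.4,174.1),(-10,0,200)),(s,(301.6,264.6),(-34,0,22)),(t,(301.1,205.6),(-34,0,22)),
(w,(278.2,166.1),(0,-65,52.5)),(w,(200.9,161.7),(0,65,52.5)),(w,(276,192.6),(-59,-65,82)),(w,W(520,360),(-59,-65,164)),
(s,(316.2,273),(-59,-65,82)),(t,(334.7,203.8),(-59,-65,82)),(t,TT(527,255),(-59,-65,164)),(s,S(385,315),(-59,-65,164))]
def P(p,q):
    c,sn=np.cos(p[2]),np.sin(p[2]); return np.array([p[0]+c*q[0]-sn*q[1],p[1]+sn*q[0]+c*q[1],q[2]])
def fit(o):
    f=lambda p:np.concatenate([proj(im,P(p,q))-uv for im,uv,q in o])
    r=least_squares(f,[600,-30,-.2],loss='soft_l1');print(r.x.round(3));print(np.round(f(r.x).reshape(-1,2),1).tolist())
    return r.x
fit([o for o in obs if o[0] is w]);fit([o for o in obs if o[0] is not w]);p=fit(obs)
print('jar',P(p,(0,-65,52.5)),'mill',P(p,(-59,-65,82)))
rays=[ray(w,W(520,360)),ray(t,TT(527,255)),ray(s,S(385,315))]
print('mill knob tri',tri(rays),[onz(i,u,164).round(1)for i,u in((w,W(520,360)),(t,TT(527,255)),(s,S(385,315)))])
print('mill mid',[onz(i,u,82).round(1)for i,u in((w,(276,192.6)),(t,(334.7,203.8)),(s,(316.2,273)))])
print('bottle mid',[onz(i,u,92.5).round(1)for i,u in((w,(190.9,198.6)),(t,(288.1,219.5)),(s,(276.9,246.2)))])
print('blue',onz(w,W(705,535),164),'yellow',onz(w,W(372,572),164),onz(w,(104.2,213.1),82))
print('mat',onz(w,(57,223.6),8))
print('bottle cap', onz(w,W(258,378),185), )
c,sn=np.cos(p[2]),np.sin(p[2])
for n,q in(('bottle',(531,39.5)),('blue',(418,-162)),('yel',(420,-5))):
    d=np.array(q)-p[:2]; print(n,c*d[0]+sn*d[1],-sn*d[0]+c*d[1])
E
python3 fit.py
```

```text
[ 5.96273e+02 -2.67040e+01 -1.59000e-01]
[[-0.1, 2.3], [0.6, -0.1], [-3.8, 2.3], [-1.5, -1.9], [0.2, 0.7], [-3.1, -0.1], [0.9, -0.5], [-2.4, -0.1], [1.9, -1.4], [0.4, -1.4], [2.0, 1.6], [0.1, -0.5]]
[ 5.96702e+02 -2.75790e+01 -1.55000e-01]
[[-1.4, 2.4], [0.6, 0.9], [-2.8, 1.6], [1.3, 1.2], [0.9, 1.5], [-2.9, 0.1], [-3.2, -1.4], [-1.9, -0.3], [-2.7, -0.8], [-1.0, -3.3], [1.0, -1.7], [1.0, -0.1], [0.2, 0.1], [1.7, -1.9], [3.1, -0.2], [0.3, 0.2], [0.3, -1.9], [0.4, 0.1], [0.8, 0.2]]
[ 5.96392e+02 -2.70380e+01 -1.58000e-01]
[[0.1, 2.1], [0.9, -0.4], [-3.4, 2.3], [-1.4, -1.8], [0.4, 0.5], [-2.9, -0.2], [1.2, -0.7], [-2.2, -0.2], [-1.8, 2.5], [0.5, 1.2], [-3.0, 1.7], [1.2, 1.6], [0.4, 1.6], [-3.2, 0.2], [-3.4, -1.5], [-2.0, -0.4], [-2.8, -0.7], [-1.1, -3.4], [0.7, -1.6], [0.8, -0.2], [0.0, 0.3], [1.4, -1.9], [2.9, 0.0], [2.1, -1.5], [0.6, -1.4], [2.3, 1.5], [0.5, -0.7], [0.0, 0.2], [0.2, -1.6], [0.2, 0.4], [0.4, 0.2]]
jar [586.18390514 -91.23108499  52.5       ] mill [527.91607052 -81.96504758  82.        ]
mill knob tri [527.86619036 -81.34329701 164.32700243] [array([527.1, -81.3, 164. ]), array([529. , -81.9, 164. ]), array([527.7, -80.9, 164. ])]
mill mid [array([530.6, -78.8,  82. ]), array([524.6, -79.9,  82. ]), array([528.4, -81.6,  82. ])]
bottle mid [array([530.9,  46.4,  92.5]), array([534.2,  38.2,  92.5]), array([528.9,  41. ,  92.5])]
blue [ 424.67882431 -158.4270444   164.        ] yellow [421.72688676  -1.54756543 164.        ] [524.52266837 177.93867538  82.        ]
mat [534.60143087 298.85377401   8.        ]
bottle cap [522.41998299  41.9931793  185.        ]
bottle -75.03060646894401 55.44205271345555
blue -154.9824500989129 -161.3042337603131
yel -177.66435185437015 -5.938435295027396
```

```bash
python3 - <<'E'
from h import *
p=np.radians(60);yaw=-.158;o=ori(yaw,p,True)
ax=R.from_rotvec(o).as_matrix()[:,0]
g=np.array([527.9,-81.4,141])
T=tcp(g,yaw,p)
arm.move_ptp(T-110*ax,o)
print('pre',arm.sense()['eef_pos'].round(1),(T-110*ax).round(1))
w=snap('wrist','w2.png')
print([(np.round(d['position'],1).tolist(),round(d['confidence'],2)) for d in arm.tip_of('mill_mid','wrist')],proj(w,[527.9,-81.4,82]),proj(w,[527.9,-81.4,164]))
r=arm.move_linear(T-30*ax,max_speed=120,guard=8);print(r)
if not r: r=arm.move_linear(T,max_speed=60,guard=6);print(r)
snap('wrist','w3.png');snap('side','s3.png')
print(arm.sense())
E
```

```text
pre [472.  -72.3 239.8] [472.1 -72.5 238.9]
[([273.9, 214.2], 0.93), ([361.4, 291.6], 0.63), ([53.5, 254.5], 0.62), ([225.4, 322.8], 0.58)] [277.74312657 215.16292077] [277.85545315 196.48379066]
False
False
{'time': 7.7083, 'q': array([-0.21899244, -0.55405156,  2.17288301,  0.03623978,  0.99983387,
        1.49836467]), 'qd': array([ 0.00055029, -0.00441033,  0.00117335,  0.00100743, -0.00277277,
        0.0001899 ]), 'joint_efforts': array([ 4.04754945e-03, -1.89963305e+01, -6.38765144e+01,  1.62725667e-01,
       -2.42368028e+00,  7.46484788e-03]), 'eef_pos': array([526.50013159, -81.19042059, 143.96608912]), 'orientation': array([-2.64649592,  0.20951745,  1.52719531]), 'contact_force': array([-0.59194454,  0.17529427, -0.16063625]), 'moment': array([ 0.08295288,  0.39927698, -0.03023842]), 'gripper_width': 93.07529099226807}
```

View pics/w3.png

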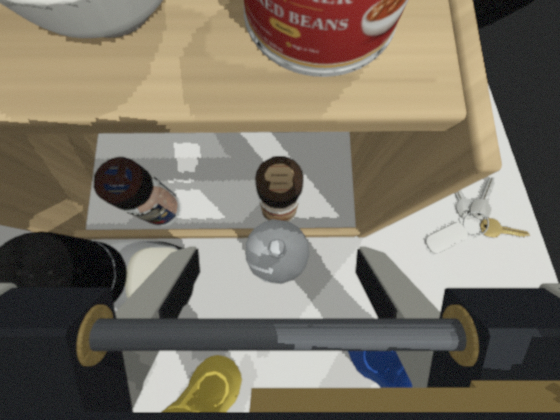

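View pics/s3.png

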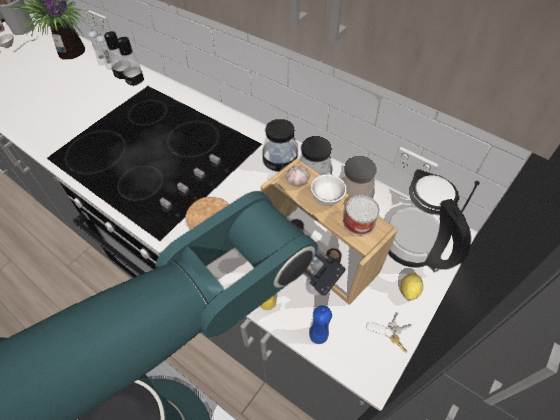

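```bash
python3 - <<'E'
from h import *
w=snap('wrist'); print('jar cap',onz(w,(279,176),105).round(1),'knob',onz(w,(280,246),164).round(1))
print('bottle', [ (np.round(d['position'],1).tolist(),round(d['confidence'],2)) for d in arm.tip_of('bottle_mid','wrist')])
arm.command_gripper(25,grip_force=25)
s=arm.sense();print(s['gripper_width'],s['contact_force'],s['time'])
T=s['eef_pos']
r=arm.move_linear(T+[0,0,25],max_speed=60)
s=arm.sense();print(r,s['gripper_width'],s['contact_force'],s['time'])
snap('wrist','w4.png');snap('side','s4.png')
E
```

```text
jar cap [589.2 -92.3 105. ] knob [526.6 -82.5 164. ]
bottle [([118.8, 279.0], 0.81)]
24.96837306080993 [-0.55238942 -0.40360258  0.33297295] 8.975
False 24.892054460141416 [-0.56514458  0.2077982   0.64391721] 9.5417
```

View pics/w4.png

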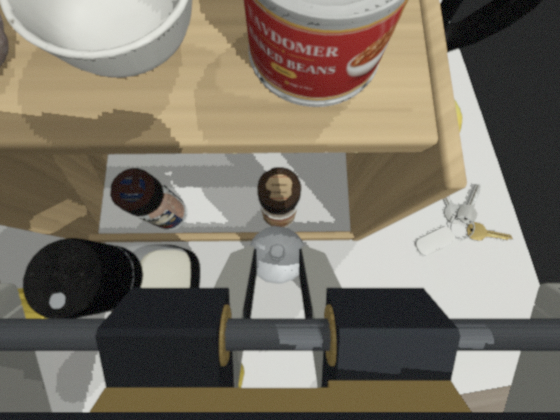

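```bash
python3 - <<'E'
from h import *
w=snap('wrist');t=snap('top');s=snap('side')
a=cv2.resize(w['pixels'][180:400,180:380,::-1],None,fx=2.7,fy=2.7,interpolation=cv2.INTER_CUBIC)
cv2.imwrite('pics/w4c.png',a)
a=cv2.resize(np.hstack([s['pixels'][210:330,260:400,::-1],t['pixels'][150:270,270:410,::-1]]),None,fx=2.8,fy=2.8,interpolation=cv2.INTER_CUBIC)
cv2.imwrite('pics/st4.png',a)
st=arm.sense();print(st['eef_pos'],st['contact_force'])
E
```

```text
[526.293262   -81.15478961 168.19886083] [-0.59513803 -0.41970327 -0.1413027 ]
```

View pics/w4c.png

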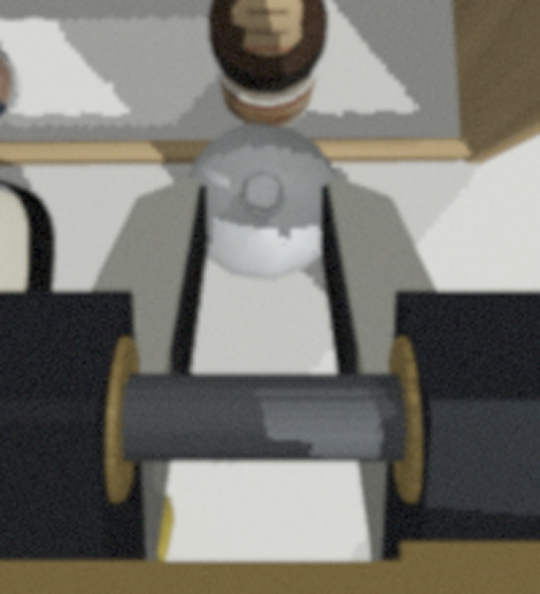

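View pics/st4.png

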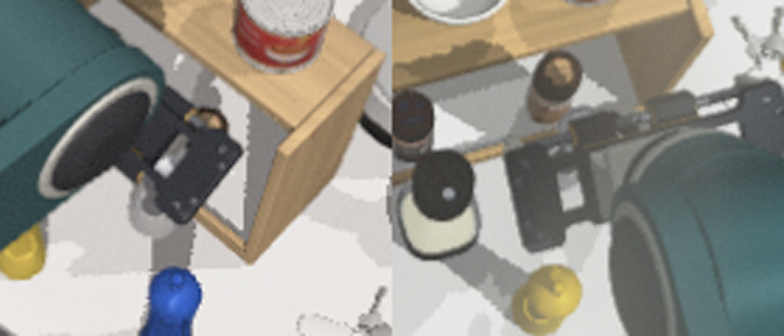

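```bash
python3 - <<'E'
from h import *
w=snap('wrist');st=arm.sense()
M=R.from_rotvec(st['orientation']).as_matrix();print('cam in tool',(M.T@(np.array(w['xyz'])-st['eef_pos'])).round(1))
k=(180+262/2.7,180+190/2.7);print(k,[onz(w,k,z).round(1) for z in(164,176,189)])
for x,z in((527.9,164),(527.9,189)): print(proj(w,[x,-81.4,z]))
# expected crown width at z=139 / 164
for z in(142,167):
  a=proj(w,[527.9-.157*21.5*1,-81.4-21.2,z]);b=proj(w,[527.9+.157*21.5,-81.4+21.2,z]);print(z,a,b,'observed', 180+192/2.7,180+333/2.7)
print('tips',[proj(w,st['eef_pos']+M@np.array([22,sg*12.5,0])) for sg in(1,-1)])
E
```

```text
cam in tool [-180.3   -0.3  -81.6]
(277.037037037037, 250.37037037037038) [array([526.6, -80.7, 164. ]), array([525.4, -80.6, 176. ]), array([524.2, -80.4, 189. ])]
[277.72544978 248.22920903]
[277.77656272 243.67428522]
142 [307.35489167 251.41017091] [248.02536659 251.4141159 ] observed 251.1111111111111 303.3333333333333
167 [311.04727307 247.74002034] [244.41555622 247.74455632] observed 251.1111111111111 303.3333333333333
tips [array([295.37907458, 237.10271379]), array([260.04841329, 237.10089573])]
```

```bash
python3 - <<'E'
from h import *
w=snap('wrist');st=arm.sense();M=R.from_rotvec(st['orientation']).as_matrix()
for x in(22,12,0,-10,-20,-40,-60):
  print(x,[[proj(w,st['eef_pos']+M@np.array([x,sg*12.5,z])).round(0).tolist() for sg in(-1,1)] for z in (-7.5,0,7.5)])
for i in range(5):
  arm.dwell(.02);s=arm.sense();print(s['contact_force'].round(2),s['joint_efforts'].round(2),s['gripper_width'])
im=w['pixels'];a=cv2.resize(im[225:345,225:335,::-1],None,fx=5,fy=5,interpolation=cv2.INTER_CUBIC);cv2.imwrite('pics/w4d.png',a)
E
```

```text
22 [[[260.0, 227.0], [296.0, 227.0]], [[260.0, 237.0], [295.0, 237.0]], [[260.0, 247.0], [295.0, 247.0]]]
12 [[[259.0, 232.0], [296.0, 232.0]], [[259.0, 243.0], [296.0, 243.0]], [[259.0, 253.0], [296.0, 253.0]]]
0 [[[258.0, 239.0], [298.0, 239.0]], [[258.0, 250.0], [297.0, 250.0]], [[258.0, 261.0], [297.0, 261.0]]]
-10 [[[257.0, 245.0], [299.0, 245.0]], [[257.0, 257.0], [298.0, 257.0]], [[257.0, 268.0], [298.0, 268.0]]]
-20 [[[256.0, 253.0], [300.0, 253.0]], [[256.0, 264.0], [299.0, 264.0]], [[256.0, 276.0], [299.0, 276.0]]]
-40 [[[253.0, 269.0], [302.0, 269.0]], [[254.0, 282.0], [302.0, 282.0]], [[254.0, 295.0], [302.0, 295.0]]]
-60 [[[250.0, 291.0], [306.0, 291.0]], [[250.0, 305.0], [306.0, 305.0]], [[251.0, 319.0], [305.0, 319.0]]]
[-0.33 -0.55 -0.27] [-0.000e+00 -1.915e+01 -6.454e+01  1.600e-01 -2.430e+00  1.000e-02] 24.600679563124768
[-0.86 -0.45 -0.23] [ 0.000e+00 -1.915e+01 -6.454e+01  1.600e-01 -2.430e+00  1.000e-02] 24.885556519846038
[ 0.49 -0.62  0.27] [ 0.000e+00 -1.914e+01 -6.454e+01  1.600e-01 -2.430e+00  1.000e-02] 24.8505841090656
[ 0.36 -0.1  -0.04] [ 0.000e+00 -1.914e+01 -6.454e+01  1.600e-01 -2.430e+00  1.000e-02] 24.97159450162429
[-0.27  0.13 -0.36] [ 0.000e+00 -1.914e+01 -6.454e+01  1.600e-01 -2.430e+00  1.000e-02] 25.195417844861034
```

View pics/w4d.png

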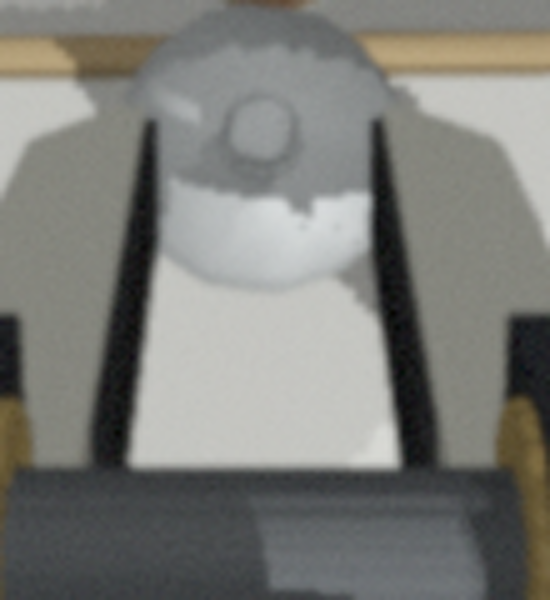

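```bash
python3 - <<'E'
from h import *
T=arm.sense()['eef_pos']
arm.command_gripper(70)
arm.move_linear(T+[1.0,0,-26],max_speed=60,guard=6)
arm.command_gripper(10,grip_force=20)
s=arm.sense();print(s['gripper_width'],s['contact_force'],s['time'],s['eef_pos'])
w=snap('wrist')
a=cv2.resize(w['pixels'][180:345,200:360,::-1],None,fx=3.5,fy=3.5,interpolation=cv2.INTER_CUBIC);cv2.imwrite('pics/w5.png',a)
E
```

```text
9.79510188369449 [ 0.31353097 -0.14439805  0.35184536] 12.5083 [527.40207346 -81.11093467 142.48995392]
```

View pics/w5.png

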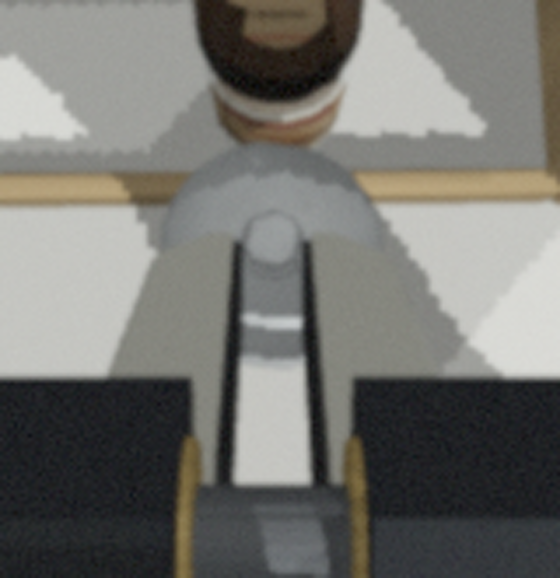

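The fingers closed to 10 mm beside the knob with nothing between them. In the picture the tips lie about 37 mm short of where the stated TCP puts them. I measure that offset from the wrist pictures before I try again.

```bash
python3 - <<'E'
from h import *
arm.command_gripper(93)
s=arm.sense();w=snap('wrist')
M=R.from_rotvec(s['orientation']).as_matrix()
a=cv2.resize(w['pixels'][230:350,120:260,::-1],None,fx=4.5,fy=4.5,interpolation=cv2.INTER_CUBIC);cv2.imwrite('pics/w6.png',a)
for x in(22,0,-10,-15,-20,-25,-100):
  print(x,[[proj(w,s['eef_pos']+M@np.array([x,y,z])).round(0).tolist() for z in (-7.5,7.5)] for y in(-46.5,46.5)])
print(s['time'],s['gripper_width'])
E
```

```text
22 [[[211.0, 227.0], [213.0, 247.0]], [[344.0, 227.0], [343.0, 247.0]]]
0 [[[204.0, 239.0], [206.0, 261.0]], [[351.0, 239.0], [350.0, 261.0]]]
-10 [[[200.0, 246.0], [202.0, 268.0]], [[355.0, 246.0], [353.0, 268.0]]]
-15 [[[198.0, 249.0], [200.0, 272.0]], [[357.0, 249.0], [355.0, 272.0]]]
-20 [[[196.0, 253.0], [198.0, 276.0]], [[359.0, 253.0], [357.0, 276.0]]]
-25 [[[194.0, 256.0], [196.0, 280.0]], [[362.0, 256.0], [360.0, 280.0]]]
-100 [[[133.0, 358.0], [139.0, 395.0]], [[423.0, 358.0], [417.0, 395.0]]]
13.9167 92.72827400198005
```

View pics/w6.png

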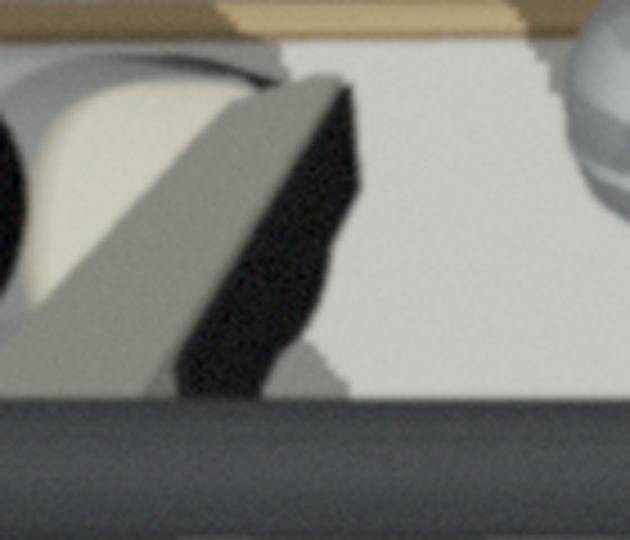

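The tip corners at (197.8,249.6) and (199.6,271) fit tool x = -15 mm, not +22. The real grasp point is therefore at x = -34 mm, so I correct the helper and carry on.

```bash
sed -i 's/np.array(g,float)-3\*x/np.array(g,float)+34*x/' h.py; python3 - <<'E'
from h import *
p=np.radians(60);yaw=-.158;o=ori(yaw,p,True)
T=tcp([527.4,-81.5,141],yaw,p)
r=arm.move_linear(T,max_speed=60,guard=6);print(r)
if not r:
  arm.command_gripper(20,grip_force=25)
  s=arm.sense();print(s['gripper_width'],s['contact_force'].round(2),s['time'],s['eef_pos'].round(1))
w=snap('wrist','w7.png')
E
```

```text
False
41.05923159781081 [0.68 1.17 0.27] 15.5833 [544.2 -84.1 111.6]
```

View pics/w7.png

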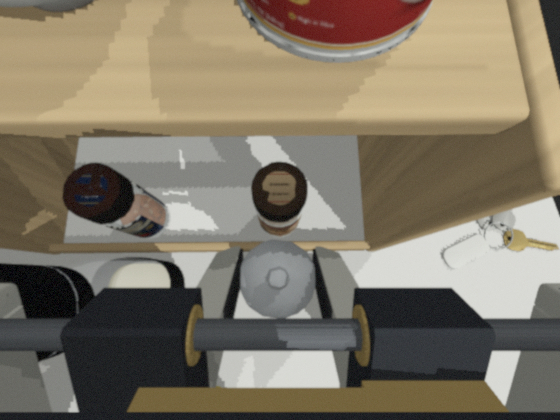

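```bash
python3 - <<'E'
from h import *
w=snap('wrist');print('jar cap',onz(w,(279,186),105).round(1),'jar2',onz(w,(98,192),105).round(1))
T=arm.sense()['eef_pos']
r=arm.move_linear(T+[0,0,30],max_speed=80)
s=arm.sense();print(s['gripper_width'],s['contact_force'].round(2))
snap('wrist','w8.png')
arm.move_linear(T+[-8,0,200],max_speed=250)
Q=np.array([544.2,-84.1,111.6])+[445-527.4,105+81.5,0]
arm.move_linear([Q[0],Q[1],311],max_speed=300)
s=arm.sense();print(s['gripper_width'],s['contact_force'].round(2),s['time'])
snap('side','s9.png');snap('top','t9.png')
E
```

```text
jar cap [588.4 -92.1 105. ] jar2 [603.8  31.9 105. ]
40.8186230608246 [-0.35 -0.01 -2.67]
41.061932552373996 [-0.19 -0.6  -2.62] 18.0417
```

View pics/s9.png

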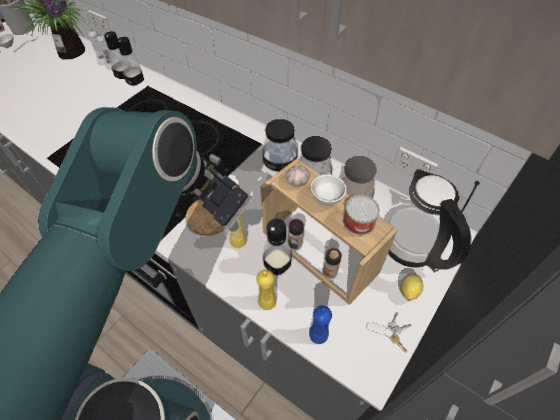

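View pics/t9.png

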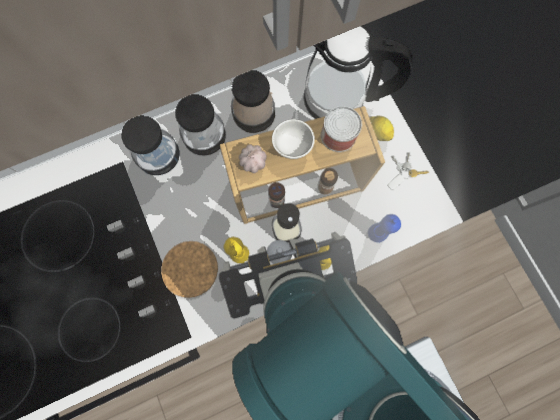

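```bash
python3 - <<'E'
from h import *
Q=np.array([544.2,-84.1,111.6])+[445-527.4,105+81.5,0]
arm.move_linear(Q+[0,0,10],max_speed=200)
r=arm.move_linear(Q+[0,0,-3],max_speed=25,guard=3)
s=arm.sense();print(r,s['eef_pos'].round(2),s['contact_force'].round(2),s['time'])
arm.command_gripper(80)
p=np.radians(60);ax=R.from_rotvec(s['orientation']).as_matrix()[:,0]
snap('wrist','w10.png')
arm.move_linear(s['eef_pos']-70*ax+[0,0,60],max_speed=250)
s=arm.sense();print(s['eef_pos'].round(1),s['q'].round(2),s['time'])
for c in('side','top','wrist'): snap(c,c[0]+'11.png')
for nm,g in(('jar',(582,-91,65)),('mat',(538,308,75))):
  for pd in (10,15,20,25,30,35,40):
    for yaw in(-.158,-.1,0,.1):
        p=np.radians(pd); q=arm.solve_ik(tcp(g,yaw,p),ori(yaw,p,True))
        print(nm,pd,yaw,None if q is None else np.round(q,2).tolist())
E
```

```text
True [462.05 102.53 111.3 ] [-0.16  1.12  3.23] 19.6833
[427.4 108.  231.1] [ 0.37 -0.78  2.16 -0.26  1.31  2.11] 21.1917
jar 10 -0.158 None
jar 10 -0.1 None
jar 10 0 None
jar 10 0.1 [-0.45, -0.17, 2.48, 2.27, 0.74, -0.96]
jar 15 -0.158 None
jar 15 -0.1 None
jar 15 0 [-0.36, -0.26, 2.49, 2.36, 0.51, -0.96]
jar 15 0.1 [-0.44, -0.23, 2.47, 2.13, 0.62, -0.81]
jar 20 -0.158 [-0.23, -0.33, 2.49, 2.86, 0.25, -1.32]
jar 20 -0.1 [-0.28, -0.33, 2.48, 2.51, 0.29, -1.02]
jar 20 0 [-0.36, -0.31, 2.47, 2.14, 0.4, -0.73]
jar 20 0.1 [-0.43, -0.28, 2.45, 1.93, 0.53, -0.61]
jar 25 -0.158 [-0.23, -0.36, 2.46, 2.53, 0.11, -0.99]
jar 25 -0.1 [-0.27, -0.36, 2.46, 2.08, 0.18, -0.59]
jar 25 0 [-0.35, -0.34, 2.45, 1.8, 0.32, -0.39]
jar 25 0.1 [-0.41, -0.31, 2.43, 1.68, 0.47, -0.35]
jar 30 -0.158 [-0.23, -0.37, 2.43, 0.95, 0.07, 0.59]
jar 30 -0.1 [-0.27, -0.37, 2.43, 1.26, 0.15, 0.23]
jar 30 0 [-0.34, -0.36, 2.42, 1.37, 0.3, 0.04]
jar 30 0.1 [-0.4, -0.33, 2.4, 1.38, 0.44, -0.06]
jar 35 -0.158 [-0.22, -0.38, 2.39, 0.31, 0.18, 1.23]
jar 35 -0.1 [-0.26, -0.37, 2.39, 0.65, 0.22, 0.84]
jar 35 0 [-0.32, -0.36, 2.3
[... 166 characters left out ...]
, 1.1]
jar 40 0 [-0.31, -0.35, 2.34, 0.67, 0.39, 0.74]
jar 40 0.1 [-0.36, -0.33, 2.32, 0.84, 0.48, 0.48]
mat 10 -0.158 None
mat 10 -0.1 None
mat 10 0 None
mat 10 0.1 [0.75, -0.06, 2.36, 4.14, 0.79, -2.26]
mat 15 -0.158 None
mat 15 -0.1 None
mat 15 0 None
mat 15 0.1 [0.74, -0.11, 2.35, 4.27, 0.7, -2.4]
mat 20 -0.158 None
mat 20 -0.1 None
mat 20 0 None
mat 20 0.1 None
mat 25 -0.158 None
mat 25 -0.1 None
mat 25 0 None
mat 25 0.1 None
mat 30 -0.158 None
mat 30 -0.1 None
mat 30 0 None
mat 30 0.1 None
mat 35 -0.158 None
mat 35 -0.1 None
mat 35 0 None
mat 35 0.1 None
mat 40 -0.158 None
mat 40 -0.1 None
mat 40 0 [0.71, -0.18, 2.19, -0.97, 0.65, 2.93]
mat 40 0.1 [0.67, -0.22, 2.22, -0.91, 0.55, 2.79]
```

View pics/t11.png

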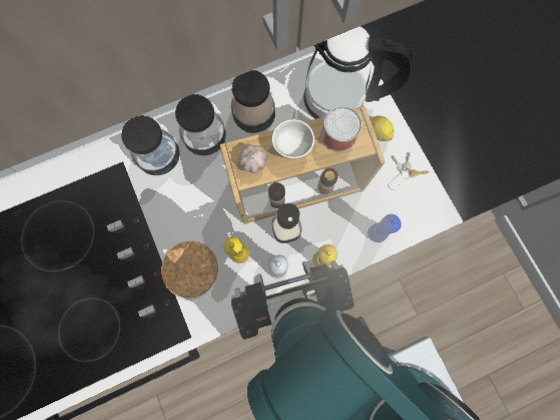

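View pics/w11.png

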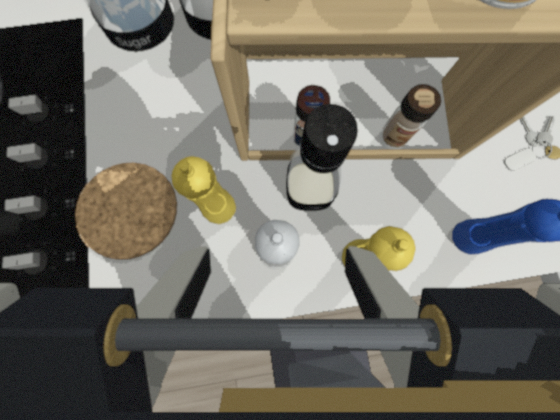

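```bash
cat > kin.py <<'E'
import numpy as np
from scipy.optimize import least_squares
from scipy.spatial.transform import Rotation as R
def fk(q,k):
    z1,a1,L2,a3,L4,d6=k[:6]
    Rz=lambda a:R.from_euler('z',a); Ry=lambda a:R.from_euler('y',a); Rx=lambda a:R.from_euler('x',a)
    A=Rz(q[0]); p=np.array([0,0,z1])+A.apply([a1,0,0])
    A=A*Ry(q[1]); p=p+A.apply([0,0,L2])
    A=A*Ry(q[2]); p=p+A.apply([a3,0,L4])   # forearm along z of frame
    A=A*Rz(q[3])*Ry(q[4])*Rz(q[5]); p=p+A.apply([0,0,d6])
    # tool x = z
    return p,A
E
python3 - <<'E'
from h import *; from kin import *
S=[];rng=np.random.default_rng(0);t0=arm.sense()['time']
st=arm.sense();S.append((st['q'],st['eef_pos'],st['orientation']))
while len(S)<40:
    g=[rng.uniform(400,650),rng.uniform(-200,400),rng.uniform(60,350)];y=rng.uniform(-.4,.6);p=np.radians(rng.uniform(25,85))
    o=ori(y,p,True);q=arm.solve_ik(g,o)
    if q is not None:S.append((np.array(q),np.array(g),o))
print(arm.sense()['time']-t0)
def f(k):
    out=[]
    B=R.from_rotvec(k[6:9])
    for q,g,o in S:
        p,A=fk(q,k); out+=list((p-g)); out+=list(100*((A*B).inv()*R.from_rotvec(o)).as_rotvec())
    return np.array(out)
best=None
for b in ([0,-np.pi/2,0],):
  for z in range(4):
    B0=(R.from_euler('z',z*np.pi/2)*R.from_euler('y',-np.pi/2)).as_rotvec()
    r=least_squares(f,[300,0,400,0,400,250,*B0])
    if best is None or r.cost<best.cost: best=r
print(best.cost,best.x.round(3),np.abs(best.fun).max());np.save('k.npy',best.x)
E
```

```text
0.0
12663.276715367689 [146.361  -5.545 469.064  87.354 623.665 329.339  -2.418   2.418  -2.418] 28.56039796355749
```

```bash
cat > kin.py <<'E'
import numpy as np
from scipy.optimize import least_squares
from scipy.spatial.transform import Rotation as R
# product of exponentials: k = axes/points fitted
def fk(q,k):
    k=np.asarray(k); T=R.identity(); t=np.zeros(3)
    for i in range(6):
        w=k[6*i:6*i+3]; w=w/np.linalg.norm(w); c=k[6*i+3:6*i+6]
        Ri=R.from_rotvec(w*q[i]); ti=c-Ri.apply(c)
        t=t+T.apply(ti); T=T*Ri
    return t+T.apply(k[36:39]), T*R.from_rotvec(k[39:42])
E
python3 - <<'E'
from h import *; from kin import *
S=[];rng=np.random.default_rng(0)
while len(S)<60:
    g=[rng.uniform(400,650),rng.uniform(-200,400),rng.uniform(60,350)];y=rng.uniform(-.4,.6);p=np.radians(rng.uniform(25,85))
    o=ori(y,p,True);q=arm.solve_ik(g,o)
    if q is not None:S.append((np.array(q),np.array(g),o))
def f(k):
    out=[]
    for q,g,o in S:
        p,A=fk(q,k); out+=list((p-g)); out+=list(200*(A.inv()*R.from_rotvec(o)).as_rotvec())
    return np.array(out)
best=None
for s4 in(1,-1):
 for s6 in(1,-1):
  for z in range(4):
   B0=(R.from_euler('z',z*np.pi/2)*R.from_euler('y',-np.pi/2)).as_rotvec()
   k0=[0,0,1,0,0,0, 0,1,0,0,0,150, 0,1,0,0,0,620, 0,0,s4,87,0,1200, 0,1,0,87,0,1240, 0,0,s6,87,0,1240, 87,0,1570,*B0]
   r=least_squares(f,k0,max_nfev=40)
   print(s4,s6,z,r.cost)
   if best is None or r.cost<best.cost: best=r
print(best.cost,np.abs(best.fun).max());print(best.x.reshape(-1,3).round(3).tolist());np.save('k.npy',best.x)
E
```

```text
1 1 0 1.0885560938901613e-23
1 1 1 1.2444122698775785e-23
1 1 2 5.65455208007594e-23
1 1 3 1.2669146432980169e-23
1 -1 0 1.1411396593843345e-23
1 -1 1 17.86263172507479
1 -1 2 0.25969503948546285
1 -1 3 1.375147484578177e-23
-1 1 0 2.1881192657374212e-23
-1 1 1 1.214411001295219e-23
-1 1 2 1.350811677606732e-23
-1 1 3 3.6420894225271545e-22
-1 -1 0 141.4665356368167
-1 -1 1 1.25123950778461e-10
-1 -1 2 1.1183819933226655e-23
-1 -1 3 4.0513982752036063e-23
1.0885560938901613e-23 8.526512829121202e-13
[[-0.0, 0.0, 1.077], [0.0, 0.0, 4.788], [0.0, 0.837, -0.0], [0.0, -4.158, 137.6], [0.0, 1.503, -0.0], [0.0, -0.425, 597.3], [-0.0, 0.0, 0.774], [81.4, 25.5, 1202.17], [-0.0, 1.37, -0.0], [81.4, 7.17, 1217.6], [-0.0, 0.0, 0.671], [81.4, 25.5, 1250.191], [81.4, 25.5, 1533.457], [1.209, -1.209, 1.209]]
```

```bash
cat > plan.py <<'E'
from kin import *
K=np.load('k.npy')
LO=np.array([-2.83,-.83,.07,-1.14,.01,-2.97]);HI=np.array([2.83,2.19,2.5,4.28,3,2.97])
def ik(p,o,q0):
    Ro=R.from_rotvec(o)
    def f(q):
        a,A=fk(q,K);return np.r_[a-p,200*(A.inv()*Ro).as_rotvec()]
    r=least_squares(f,np.clip(q0,LO+1e-4,HI-1e-4),bounds=(LO,HI),x_scale=1.,max_nfev=60)
    return r.x,np.abs(r.fun).max()
E
cat > p1.py <<'E'
from h import *; from plan import *
import sys
J=np.array([587.0,-91.3]);YR=-.158
def ax(y,p): return np.array([np.cos(p)*np.cos(y),np.cos(p)*np.sin(y),-np.sin(p)])
def path(pd,th,ym,matxy,gx=-10,gz=75,branch=None):
    p=np.radians(pd);y=YR+th
    h=np.array([np.cos(y),np.sin(y)])
    g=np.r_[J+gx*h,gz]; W=[]
    W.append((g-130*ax(y,p),y)); W.append((g,y)); W.append((g+[0,0,32],y)); W.append((g+[0,0,32]-130*ax(y,p),y))
    u=W[-1][0]; W.append((np.r_[u[:2]-[40,0],270],y))
    hm=np.array([np.cos(ym),np.sin(ym)]); m=np.r_[np.array(matxy)+gx*hm,gz+10]
    W.append((m+[0,0,185],ym)); W.append((m,ym))
    return W,p
def trace(W,p,q0,n=25):
    q=q0;out=[]
    for (a,ya),(b,yb) in zip(W[:-1],W[1:]):
        for t in np.linspace(0,1,n):
            yy=ya+(yb-ya)*t;g=a+(b-a)*t
            q,e=ik(tcp(g,yy,p),ori(yy,p,True),q)
            out.append((*q,e))
    return np.array(out).reshape(len(W)-1,n,7)
if __name__=='__main__':
  for pd in(30,33,36):
   for th in(0,.06):
    for ym in(.3,):
     W,p=path(pd,th,ym,(548,325))
     q0=arm.solve_ik(tcp(W[0][0],W[0][1],p),ori(W[0][1],p,True))
     if q0 is None: print(pd,th,'no A');continue
     o=trace(W,p,q0)
     print(pd,th,'start',np.round(q0,2))
     for i,s in enumerate(o): print('  seg',i,'end',s[-1,:6].round(2),'err',s[:,6].max().round(2),'dq',np.abs(np.diff(s[:,:6],axis=0)).max(0).round(3), 'minj5',s[:,4].min().round(2))
E
python3 p1.py
```

```text
30 0 no A
30 0.06 no A
33 0 no A
33 0.06 no A
36 0 no A
36 0.06 no A
```

```bash
python3 - <<'E'
from p1 import *
for pd in(25,30,35,40):
  p=np.radians(pd);y=-.13
  for b in(10,40,60,80,100,130):
    row=''
    for z in(75,107,130,150,180,220,270):
      g=np.r_[J-b*np.array([np.cos(y),np.sin(y)]),z]
      q=arm.solve_ik(tcp(g,y,p),ori(y,p,True))
      row+=' --- ' if q is None else '%5.2f'%q[4]
    print(pd,b,row)
E
```

```text
25 10  0.12 0.11 0.14 0.18 0.24 0.32 0.41
25 40  ---  ---  ---  0.23 0.29 0.37 0.46
25 60  ---  ---  ---  ---  0.33 0.41 --- 
25 80  ---  ---  ---  ---  ---  ---  --- 
25 100  ---  ---  ---  ---  ---  ---  --- 
25 130  ---  ---  ---  ---  ---  ---  --- 
30 10  0.13 0.19 0.24 0.28 0.35 0.43 0.52
30 40  ---  0.23 0.29 0.33 0.40 0.48 0.57
30 60  ---  ---  ---  0.37 0.44 0.51 0.60
30 80  ---  ---  ---  ---  ---  ---  --- 
30 100  ---  ---  ---  ---  ---  ---  --- 
30 130  ---  ---  ---  ---  ---  ---  --- 
35 10  0.22 0.30 0.35 0.39 0.45 0.53 0.62
35 40  0.26 0.34 0.39 0.44 0.50 0.58 0.67
35 60  ---  0.37 0.43 0.47 0.53 0.61 0.70
35 80  ---  ---  0.47 0.51 0.58 ---  --- 
35 100  ---  ---  ---  ---  ---  ---  --- 
35 130  ---  ---  ---  ---  ---  ---  --- 
40 10  0.33 0.41 0.46 0.50 0.56 0.64 0.72
40 40  0.37 0.44 0.50 0.54 0.60 0.68 0.76
40 60  0.40 0.48 0.53 0.57 0.63 0.71 0.79
40 80  0.44 0.51 0.57 0.61 0.67 0.74 0.82
40 100  ---  ---  0.61 0.65 ---  ---  --- 
40 130  ---  ---  ---  ---  ---  ---  ---
```

```bash
python3 - <<'E'
from h import *
s=arm.sense();M=R.from_rotvec(s['orientation']).as_matrix()
outs=[]
for c in('top','side'):
    im=snap(c); a=cv2.resize(im['pixels'][:,:,::-1],None,fx=4,fy=4,interpolation=cv2.INTER_CUBIC)
    for L,col in((0,(0,0,255)),(60,(0,255,0)),(90,(255,0,255))):
        pts=[proj(im,s['eef_pos']+M@np.array([-99-L,y,z])) for y,z in((-94,-37.5),(94,-37.5),(94,37.5),(-94,37.5))]
        cv2.polylines(a,[np.round(np.array(pts)*4+2).astype(int)],True,col,1)
    ctr=proj(im,s['eef_pos']+M@np.array([-120,0,0])); x,y=int(ctr[0]*4),int(ctr[1]*4)
    outs.append(a[max(0,y-280):y+280,max(0,x-200):max(0,x-200)+400])
h=min(o.shape[0] for o in outs);cv2.imwrite('pics/box.png',np.hstack([o[:h] for o in outs]))
E
```

```text
(no output)
```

View pics/box.png

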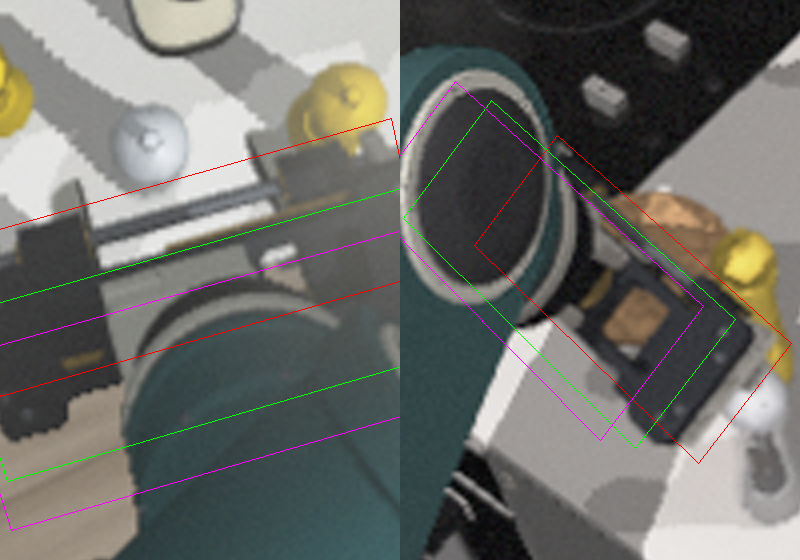

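```bash
cat > p2.py <<'E'
from p1 import *
def path2(pd,th,ym,matxy,gx=-12,gz=102):
    p=np.radians(pd);y=YR+th;h=np.r_[np.cos(y),np.sin(y),0]
    g=np.r_[J,gz]+gx*h;W=[]
    W.append((g-45*h+[0,0,128],y))          #0 high in front
    W.append((g-45*h+[0,0,75],y))           #1
    W.append((g+[0,0,60],y))                #2 above jar under board
    W.append((g,y))                         #3 grasp
    W.append((g+[0,0,60],y))                #4
    W.append((g-45*h+[0,0,75],y))           #5
    W.append((g-45*h+[0,0,178],y))          #6
    hm=np.r_[np.cos(ym),np.sin(ym),0]; m=np.r_[matxy,gz+10]+gx*hm
    W.append((m+[0,0,170],ym)); W.append((m,ym))
    return W,p
if __name__=='__main__':
  for pd in(35,37,40):
   for th in(.03,):
    for ym in(.1,.3):
     W,p=path2(pd,th,ym,(546,322))
     q0=arm.solve_ik(tcp(W[0][0],W[0][1],p),ori(W[0][1],p,True))
     if q0 is None: print(pd,th,'no A');continue
     o=trace(W,p,np.array(q0),15)
     print(pd,th,ym,'start',np.round(q0,2))
     for i,s in enumerate(o): print('  seg',i,'end',s[-1,:6].round(2),'err',s[:,6].max().round(2),'dq',np.abs(np.diff(s[:,:6],axis=0)).max(0).round(3), 'minj5',s[:,4].min().round(2))
E
python3 p2.py
```

```text
35 0.03 0.1 start [-0.26 -0.76  2.32  0.19  0.62  1.34]
  seg 0 end [-0.26 -0.72  2.39  0.22  0.52  1.3 ] err 0.0 dq [0.    0.003 0.005 0.003 0.008 0.003] minj5 0.52
  seg 1 end [-0.25 -0.55  2.33  0.24  0.42  1.29] err 0.0 dq [0.001 0.013 0.005 0.001 0.008 0.001] minj5 0.42
  seg 2 end [-0.25 -0.47  2.38  0.34  0.29  1.17] err 0.0 dq [0.    0.007 0.004 0.011 0.01  0.012] minj5 0.29
  seg 3 end [-0.25 -0.55  2.33  0.24  0.42  1.29] err 0.0 dq [0.    0.007 0.004 0.011 0.01  0.012] minj5 0.29
  seg 4 end [-0.26 -0.72  2.39  0.22  0.52  1.3 ] err 0.0 dq [0.001 0.013 0.005 0.001 0.008 0.001] minj5 0.42
  seg 5 end [-0.26 -0.77  2.25  0.17  0.71  1.36] err 0.0 dq [0.    0.006 0.011 0.006 0.015 0.006] minj5 0.52
  seg 6 end [ 0.71 -0.43  2.05 -0.72  0.8   2.5 ] err 0.0 dq [0.084 0.047 0.032 0.085 0.01  0.103] minj5 0.71
  seg 7 end [ 0.71 -0.26  2.22 -1.03  0.58  2.91] err 0.0 dq [0.    0.018 0.016 0.033 0.016 0.04 ] minj5 0.58
35 0.03 0.3 start [-0.26 -0.76  2.32  0.19  0.62  1.34]
  seg 0 end [-0.26 -0.72  2.39  0.22  0.52  1.3 ] err 0.0 dq [0.    0.003 0.005 0.003 0.008 0.003] minj5 0.5
[... 3810 characters left out ...]
 0.012 0.005 0.    0.007 0.   ] minj5 0.53
  seg 2 end [-0.24 -0.45  2.33  0.22  0.4   1.29] err 0.0 dq [0.    0.006 0.005 0.005 0.01  0.006] minj5 0.4
  seg 3 end [-0.24 -0.52  2.28  0.17  0.53  1.35] err 0.0 dq [0.    0.006 0.005 0.005 0.01  0.006] minj5 0.4
  seg 4 end [-0.26 -0.68  2.34  0.17  0.62  1.35] err 0.0 dq [0.001 0.012 0.005 0.    0.007 0.   ] minj5 0.53
  seg 5 end [-0.26 -0.73  2.2   0.14  0.8   1.39] err 0.0 dq [0.    0.005 0.011 0.003 0.014 0.004] minj5 0.62
  seg 6 end [ 0.6  -0.46  2.04 -0.34  0.74  2.02] err 0.0 dq [0.07  0.04  0.026 0.042 0.009 0.055] minj5 0.74
  seg 7 end [ 0.6  -0.32  2.23 -0.55  0.44  2.27] err 0.0 dq [0.    0.016 0.016 0.027 0.022 0.03 ] minj5 0.44
```

```bash
cat > run1.py <<'E'
from p2 import *
W,p=path2(37,.03,.2,(545,320))
def go(i,sp,guard=None):
    g,y=W[i]; return arm.move_linear(tcp(g,y,p),max_speed=sp,rotation=ori(y,p,True),guard=guard)
E
python3 - <<'E'
from run1 import *
g,y=W[0]; arm.move_ptp(tcp(g,y,p),ori(y,p,True))
arm.command_gripper(72)
print(arm.sense()['contact_force'].round(2))
print(go(1,120,8)); 
w=snap('wrist','w12.png'); print(go(2,60,8))
s=arm.sense();print(s['eef_pos'].round(1),tcp(*W[2],p).round(1),s['contact_force'].round(2),s['time'])
for c in('side','top','wrist'): snap(c,c[0]+'13.png')
E
```

```text
[-0.78 -0.18 -0.42]
False
False
[601.9 -93.2 141.7] [602.  -93.2 141.5] [-0.    0.92 -0.52] 24.4167
```

View pics/w13.png

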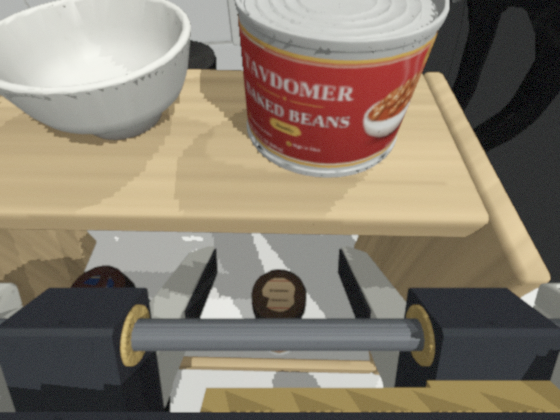

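View pics/t13.png

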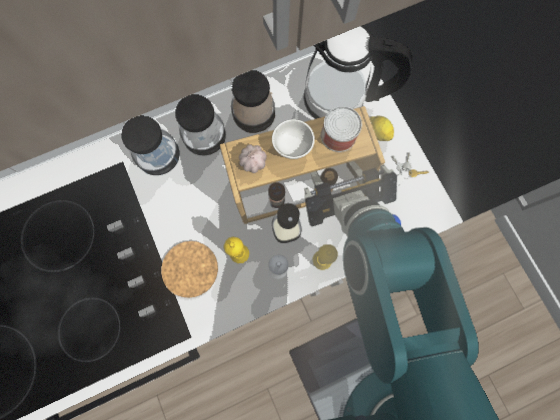

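View pics/s13.png

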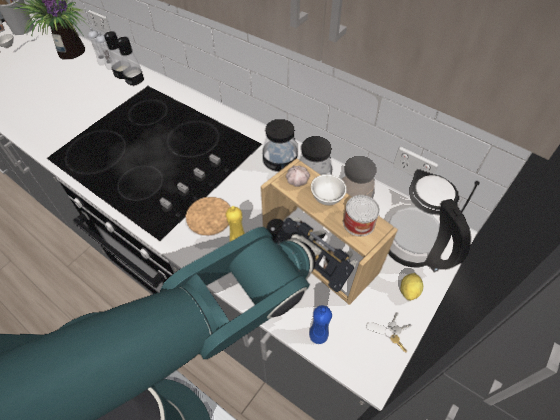

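```bash
sed -i 's/path2(37,.03,.2,(545,320))/path2(37,.07,.2,(545,320))/; s/^W,p=/J[:]=[587.0-.4,-91.3-3]\nW,p=/' run1.py; python3 - <<'E'
from run1 import *
print(go(2,40,6))
s0=arm.sense()['contact_force']
g,y=W[3]
r=arm.move_linear(tcp(g+[0,0,20],y,p),max_speed=50,guard=4);print(r)
s=arm.sense();print(s['eef_pos'].round(1),s['contact_force'].round(2),s['moment'].round(2),s['time'])
for c in('side','top','wrist'): snap(c,c[0]+'14.png')
E
```

```text
False
False
[601.8 -95.7 101.9] [ 0.54  0.01 -0.13] [ 0.07  0.52 -0.  ] 25.7917
```

View pics/t14.png

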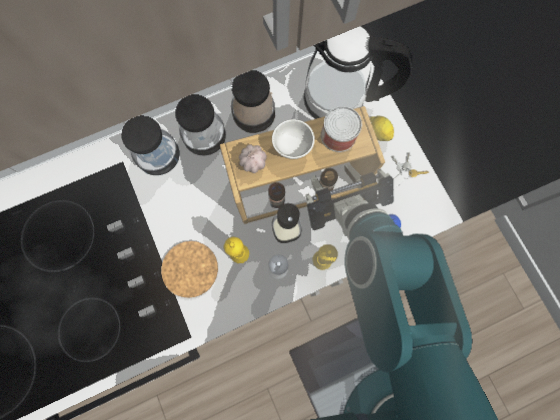

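View pics/w14.png

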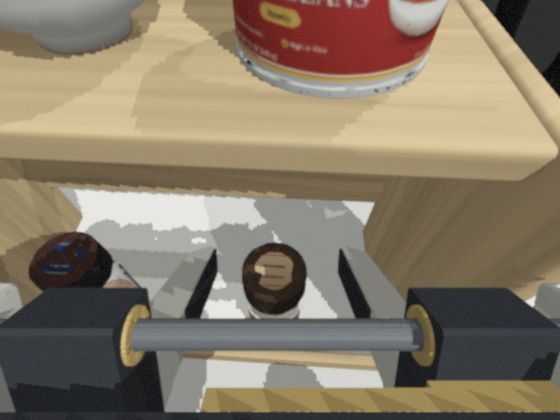

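```bash
python3 - <<'E'
from run1 import *
print(go(3,30,4))
snap('wrist','w15a.png');snap('side','s15.png')
arm.command_gripper(20,grip_force=25)
s=arm.sense();print(s['gripper_width'],s['eef_pos'].round(1),s['contact_force'].round(2),s['time'])
snap('wrist','w15.png')
E
```

```text
False
40.52382397474932 [601.7 -95.6  81.6] [ 0.06  0.82 -0.01] 27.475
```

View pics/w15.png

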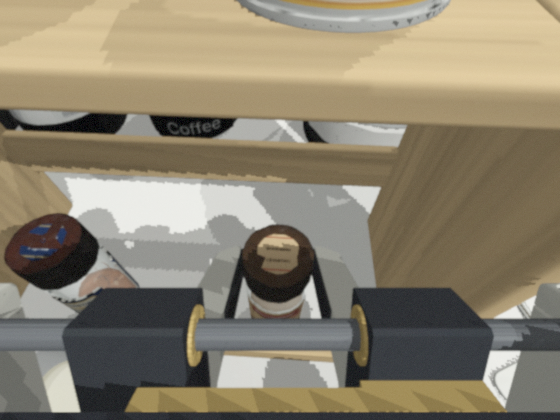

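```bash
python3 - <<'E'
from run1 import *
print(go(4,70,8),arm.sense()['contact_force'].round(2))
print(go(5,70,8))
s=arm.sense();print(s['gripper_width'],s['contact_force'].round(2),s['time'])
print(go(6,150))
snap('wrist','w16.png');snap('side','s16.png');snap('top','t16.png')
print(arm.sense()['time'])
E
```

```text
False [ 0.26 -0.2  -1.45]
False
39.81484957411312 [ 0.04 -0.58 -1.6 ] 29.3583
False
30.3417
```

View pics/w16.png

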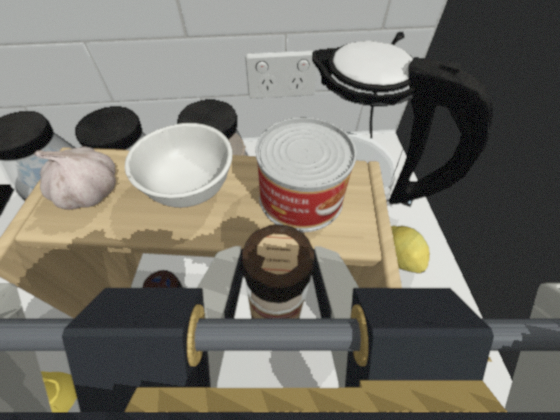

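View pics/t16.png

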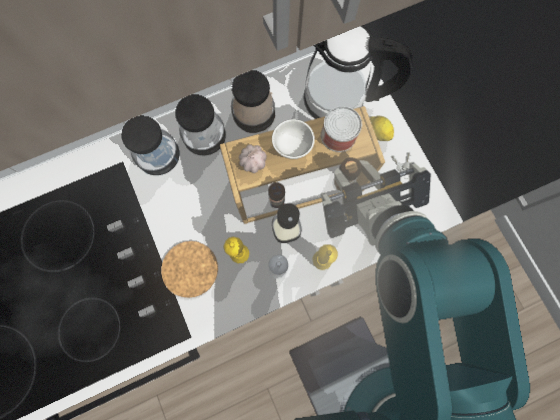

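```bash
python3 - <<'E'
from run1 import *
y=W[6][1];g=W[6][0];print(g,y)
for dx in(0,10,20,30):
  print(dx,[ (z, None if (q:=arm.solve_ik(tcp(np.r_[g[0]+dx,g[1],z],y,p),ori(y,p,True))) is None else np.round(q,2).tolist()) for z in(300,315,330)])
m=W[8][0]
for ym in(.1,.2,.3):
  hm=np.r_[np.cos(ym),np.sin(ym),0]
  V=[(g,y),(g+[12,0,38],y),(np.r_[545,320,320]-12*hm,ym),(np.r_[545,320,112]-12*hm,ym)]
  o=trace(V,p,arm.sense()['q'],20)
  for i,s in enumerate(o): print(ym,'  seg',i,'end',s[-1,:6].round(2),'err',s[:,6].max().round(2),'dq',np.abs(np.diff(s[:,:6],axis=0)).max(0).round(3),s[:,1].min())
E
```

```text
[529.82056161 -89.29047148 280.        ] -0.088
0 [(300, [-0.31, -0.75, 2.2, 0.24, 0.8, 1.27]), (315, [-0.31, -0.75, 2.17, 0.24, 0.82, 1.27]), (330, [-0.31, -0.75, 2.15, 0.23, 0.84, 1.28])]
10 [(300, [-0.3, -0.72, 2.18, 0.24, 0.78, 1.27]), (315, [-0.3, -0.72, 2.16, 0.23, 0.8, 1.28]), (330, [-0.3, -0.72, 2.13, 0.23, 0.83, 1.29])]
20 [(300, [-0.29, -0.69, 2.17, 0.23, 0.76, 1.28]), (315, [-0.29, -0.69, 2.14, 0.22, 0.79, 1.29]), (330, [-0.29, -0.69, 2.12, 0.22, 0.81, 1.3])]
30 [(300, [-0.28, -0.66, 2.15, 0.22, 0.75, 1.29]), (315, [-0.28, -0.67, 2.13, 0.22, 0.77, 1.3]), (330, [-0.28, -0.67, 2.11, 0.21, 0.8, 1.3])]
0.1   seg 0 end [-0.29 -0.72  2.15  0.23  0.8   1.29] err 0.0 dq [0.001 0.002 0.004 0.001 0.002 0.002] -0.7482699872249556
0.1   seg 1 end [ 0.7  -0.44  1.98 -0.63  0.88  2.4 ] err 0.0 dq [0.061 0.033 0.022 0.057 0.007 0.071] -0.743935095955828
0.1   seg 2 end [ 0.7  -0.27  2.21 -0.95  0.59  2.82] err 0.0 dq [0.    0.015 0.015 0.027 0.015 0.033] -0.4377689110467967
0.2   seg 0 end [-0.29 -0.72  2.15  0.23  0.8   1.29] err 0.0 dq [0.001 0.002 0.004 0.001 0.002 0.002] -0.7482699872249556
0.2   seg 1 end [ 0.66 -0.47  2.   -0.51  0.8   2.23] err 0.0 dq [0.057 0.03  0.02  0.047 0.002 0.058] -0.7445800026458071
0.2   seg 2 end [ 0.66 -0.3   2.23 -0.85  0.49  2.64] err 0.0 dq [0.    0.016 0.016 0.032 0.017 0.037] -0.4714205773973527
0.3   seg 0 end [-0.29 -0.72  2.15  0.23  0.8   1.29] err 0.0 dq [0.001 0.002 0.004 0.001 0.002 0.002] -0.7482699872249556
0.3   seg 1 end [ 0.6  -0.5   2.02 -0.36  0.75  2.02] err 0.0 dq [0.053 0.029 0.018 0.037 0.005 0.045] -0.7449246914039851
0.3   seg 2 end [ 0.6  -0.33  2.26 -0.67  0.39  2.39] err 0.0 dq [0.    0.016 0.016 0.034 0.019 0.037] -0.4975827214273019
```

```bash
python3 - <<'E'
from run1 import *
y=W[6][1];g=W[6][0];ym=.2;hm=np.r_[np.cos(ym),np.sin(ym),0]
P=lambda z:np.r_[545,320,z]-12*hm
L=lambda g,y,sp,gd=None: arm.move_linear(tcp(g,y,p),max_speed=sp,rotation=ori(y,p,True),guard=gd)
L(g+[12,0,38],y,150); L(P(318),ym,200)
snap('wrist','w17.png')
L(P(122),ym,150)
print(arm.sense()['contact_force'].round(2))
r=L(P(108),ym,25,3)
s=arm.sense();print(r,s['eef_pos'].round(1),s['contact_force'].round(2),s['time'])
for c in('side','top','wrist'): snap(c,c[0]+'18.png')
E
```

```text
[ 0.1  -0.05 -1.57]
True [559.9 323.4  91.2] [-0.72  2.57  3.26] 34.9417
```

View pics/w18.png

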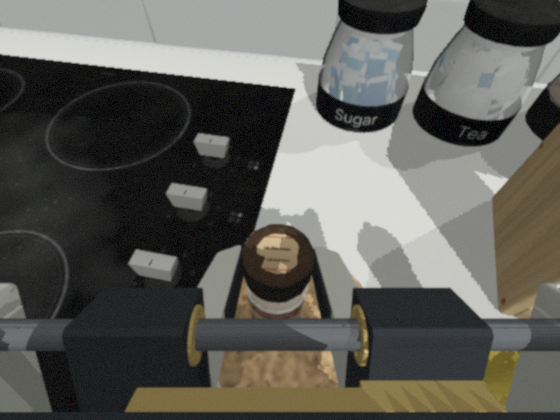

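View pics/s18.png

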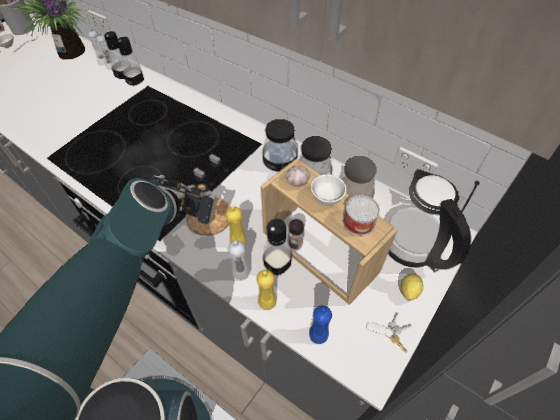

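```bash
python3 - <<'E'
from run1 import *
arm.command_gripper(70)
T=arm.sense()['eef_pos']
arm.move_linear(T+[0,0,90],max_speed=120)
arm.move_linear(T+[-20,-10,200],max_speed=250)
print(arm.sense()['time'])
s=snap('side','s19.png');t=snap('top','t19.png');w=snap('wrist','w19.png')
for c,im in(('side',s),('top',t),('wrist',w)):
  for n in('jar_mid','mill_mid','mat'):
    for d in arm.tip_of(n,c): print(c,n,np.round(d['position'],1),round(d['confidence'],2),onz(im,d['position'],{'jar_mid':62.5,'mill_mid':82,'mat':8}[n]).round(0))
E
```

```text
37.2833
side jar_mid [204.3 198.9] 0.94 [549. 319.  62.]
side jar_mid [360.3 214.6] 0.73 [766. -77.  62.]
side mill_mid [317.3 327.8] 0.92 [ 410. -162.   82.]
side mill_mid [266.6 287.9] 0.81 [422.  -6.  82.]
side mill_mid [236.8 256.9] 0.67 [447. 109.  82.]
side mill_mid [237.4 222.8] 0.63 [531. 176.  82.]
side mat [209.1 218.9] 0.82 [528. 291.   8.]
top jar_mid [177.  266.6] 0.48 [546. 318.  62.]
top mill_mid [278.4 266.9] 0.96 [445. 104.  82.]
top mill_mid [387.1 229.3] 0.86 [ 418. -164.   82.]
top mill_mid [326.5 257.5] 0.78 [418.  -6.  82.]
top mill_mid [237.4 248.5] 0.59 [523. 173.  82.]
top mat [189.7 268.5] 0.62 [539. 302.   8.]
wrist mat [284.5 350.3] 0.81 [539. 302.   8.]
```

View pics/t19.png

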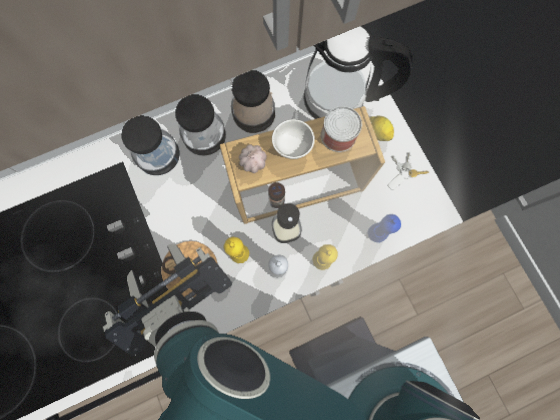

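View pics/w19.png

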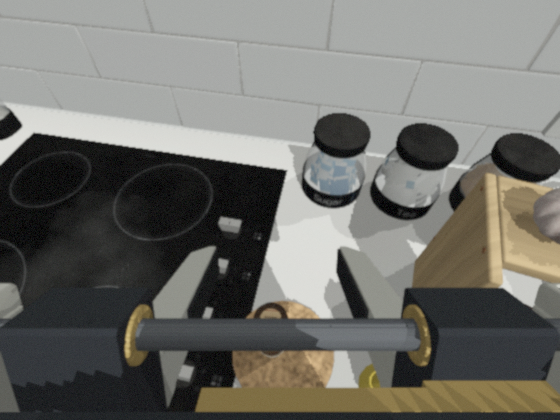

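```bash
python3 - <<'E'
from h import *
p=np.radians(60);yaw=-.158;o=ori(yaw,p,True);ax=R.from_rotvec(o).as_matrix()[:,0]
Q=np.array([462.05,102.53,111.5])
T=arm.sense()['eef_pos']
arm.move_ptp(Q-70*ax+[0,0,60],o)
w=snap('wrist','w20.png')
arm.move_linear(Q-45*ax,max_speed=200)
print(arm.move_linear(Q,max_speed=80,guard=6))
arm.command_gripper(20,grip_force=25)
s=arm.sense();print(s['gripper_width'],s['eef_pos'].round(1),s['time'],s['contact_force'].round(2))
w=snap('wrist','w21.png')
if 38<s['gripper_width']<45:
  arm.move_linear(Q+[0,0,200],max_speed=250)
  print(arm.sense()['contact_force'].round(2))
  b=np.array([544.2,-84.1,0])-6*np.array([np.cos(yaw),np.sin(yaw),0])
  arm.move_linear(b+[-4,0,311],max_speed=250)
  s=arm.sense();print(s['gripper_width'],s['eef_pos'].round(1),s['time'],s['contact_force'].round(2))
  snap('wrist','w22.png')
E
```

```text
False
40.75702450995039 [462.1 102.6 111.7] 40.7083 [-0.26  1.12  1.08]
[-0.88  0.68 -2.4 ]
41.025075204297025 [534.  -82.5 310.5] 42.6583 [-0.26 -0.7  -1.9 ]
```

View pics/w22.png

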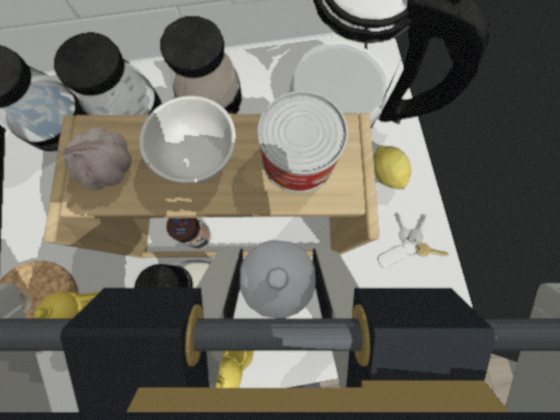

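```bash
python3 - <<'E'
from h import *
yaw=-.158;h=np.array([np.cos(yaw),np.sin(yaw),0])
b=np.array([544.2,-84.1,0])-6*h
print(arm.move_linear(b+[0,0,150],max_speed=200))
print(arm.move_linear(b+[0,0,112.4],max_speed=50,guard=5))
arm.dwell(.15)
F=lambda n=8:np.mean([ (arm.dwell(.01),arm.sense()['contact_force'])[1] for _ in range(n)],0)
f0=F();s=arm.sense();print(s['eef_pos'].round(2),f0.round(2),s['time'])
r=arm.move_linear(b+14*h+[0,0,112.4],max_speed=5,guard=2.5)
s=arm.sense();f1=F();print(r,((s['eef_pos']-b)@h).round(2),s['eef_pos'].round(2),(f1-f0).round(2),((f1-f0)@h).round(2),s['time'])
snap('wrist','w23.png')
E
```

```text
False
True
[538.04 -83.11 111.64] [-0.03 -0.05  5.94] 44.6417
False 13.98 [552.08 -85.36 112.37] [-1.03  0.52 -1.89] -1.1 47.7833
```

View pics/w23.png

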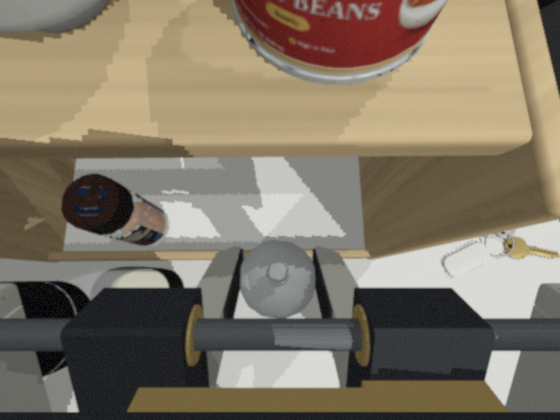

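```bash
python3 - <<'E'
from h import *
yaw=-.158;h=np.array([np.cos(yaw),np.sin(yaw),0])
b=np.array([544.2,-84.1,0])-6*h
arm.move_linear(b+5.5*h+[0,0,112.2],max_speed=25)
f=arm.sense()['contact_force'];print(f.round(2))
arm.command_gripper(52)
arm.dwell(.2)
w=snap('wrist','w24.png');t=snap('side','s24.png')
f=arm.sense();print(f['contact_force'].round(2),f['eef_pos'].round(2),f['time'])
a=cv2.resize(w['pixels'][190:340,200:360,::-1],None,fx=3.5,fy=3.5,interpolation=cv2.INTER_CUBIC);cv2.imwrite('pics/w24c.png',a)
E
```

```text
[ 0.37  0.27 -0.08]
[ 0.19 -0.2  -0.56] [543.69 -84.04 112.16] 49.1417
```

View pics/w24c.png

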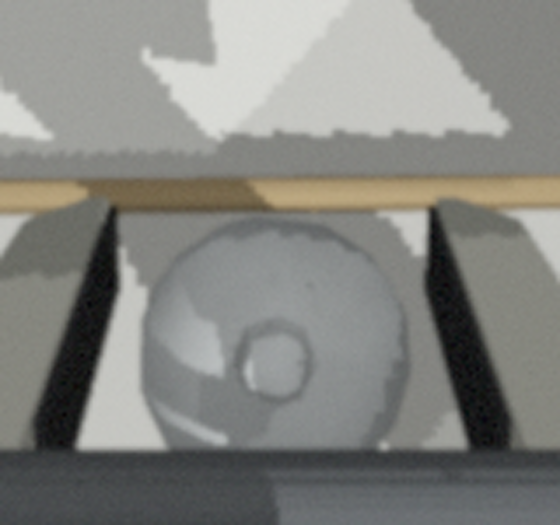

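```bash
python3 - <<'E'
from h import *
w=snap('wrist');print('knob',onz(w,(278.6,293.4),164).round(1), 'w7-like row278',onz(w,(278,278),164).round(1))
s=snap('side');t=snap('top')
a=cv2.resize(np.hstack([s['pixels'][230:320,270:370,::-1],t['pixels'][160:250,290:390,::-1]]),None,fx=4,fy=4,interpolation=cv2.INTER_CUBIC)
cv2.imwrite('pics/st24.png',a);print(arm.sense()['time'])
E
```

```text
knob [519.3 -80.5 164. ] w7-like row278 [526.1 -81.3 164. ]
49.2917
```

View pics/st24.png

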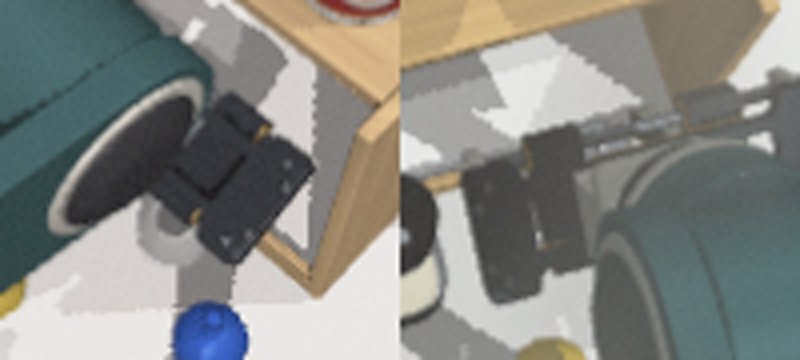

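```bash
python3 - <<'E'
from h import *
yaw=-.158;h=np.array([np.cos(yaw),np.sin(yaw),0])
T=arm.sense()['eef_pos']-7*h; T[2]=111.2
arm.move_linear(T,max_speed=40)
arm.command_gripper(20,grip_force=60)
print(arm.sense()['gripper_width'],arm.sense()['contact_force'].round(2))
arm.move_linear(T+[0,0,1.8],max_speed=10); 
F=lambda n=8:np.mean([ (arm.dwell(.01),arm.sense()['contact_force'])[1] for _ in range(n)],0)
arm.dwell(.1);f0=F();print('hover',f0.round(2))
r=arm.move_linear(T+16*h+[0,0,1.8],max_speed=6,guard=2.5)
f1=F(5);s=arm.sense();print(r,((s['eef_pos']-T)@h).round(2),(f1-f0).round(2),((f1-f0)@h).round(2),s['moment'].round(2),s['time'])
snap('wrist','w25.png')
E
```

```text
40.357030605564354 [-0.36  0.35  1.33]
hover [ 0.13  0.07 -2.43]
True 14.86 [-2.32  0.08  0.72] -2.31 [0.11 0.96 0.03] 52.925
```

View pics/w25.png

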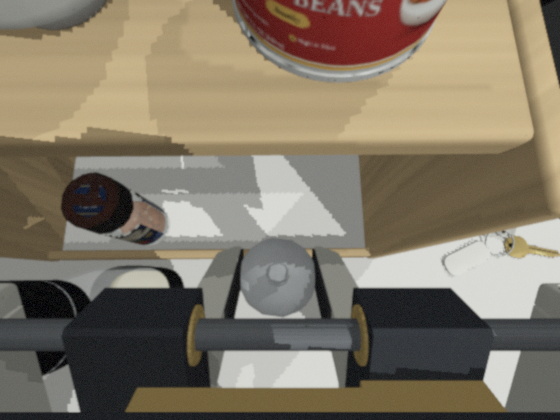

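```bash
python3 - <<'E'
from h import *
yaw=-.158;h=np.array([np.cos(yaw),np.sin(yaw),0])
T=arm.sense()['eef_pos']
arm.move_linear(T-0.7*h-[0,0,1.0],max_speed=8)
print(arm.sense()['contact_force'].round(2))
arm.command_gripper(60)
arm.dwell(.2)
ax=R.from_rotvec(arm.sense()['orientation']).as_matrix()[:,0]
w=snap('wrist','w26.png')
s=arm.sense();print(s['contact_force'].round(2),s['time'])
E
```

```text
[-2.7   0.44  4.22]
[ 0.67  0.21 -0.06] 54.1083
```

View pics/w26.png

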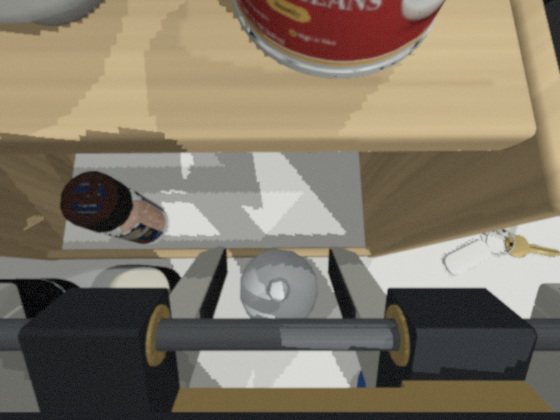

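```bash
python3 - <<'E'
from h import *
w=snap('wrist');print('knob',onz(w,(279,291),164).round(1))
s=arm.sense();ax=R.from_rotvec(s['orientation']).as_matrix()[:,0]
arm.move_linear(s['eef_pos']-50*ax,max_speed=80)
T=arm.sense()['eef_pos']
arm.move_linear(T-55*ax+[0,0,50],max_speed=250)
s=snap('side','s27.png');t=snap('top','t27.png');w=snap('wrist','w27.png')
for c,im in(('side',s),('top',t),('wrist',w)):
  for d in arm.tip_of('mill_mid',c): print(c,np.round(d['position'],1),round(d['confidence'],2),onz(im,d['position'],82).round(1))
print(arm.sense()['time'])
a=cv2.resize(np.hstack([s['pixels'][230:320,270:370,::-1],w['pixels'][130:220,230:330,::-1]]),None,fx=4,fy=4,interpolation=cv2.INTER_CUBIC)
cv2.imwrite('pics/st27.png',a)
E
```

```text
knob [527.5 -81.9 164. ]
side [313.7 272.2] 0.86 [526.6 -75.3  82. ]
side [321.2 325.1] 0.57 [ 420.9 -165.9   82. ]
top [327.2 258.2] 0.94 [416.   -6.4  82. ]
top [236.7 249.6] 0.69 [521.1 175.1  82. ]
top [333.5 204.3] 0.59 [524.6 -76.7  82. ]
top [305.6 169.8] 0.25 [630.1 -53.7  82. ]
wrist [279. 239.] 0.73 [527. -83.  82.]
wrist [ 55.1 277.4] 0.71 [523.7 180.6  82. ]
55.7917
```

View pics/w27.png

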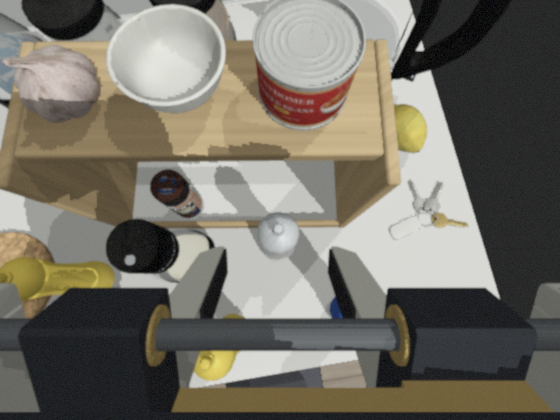

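View pics/s27.png

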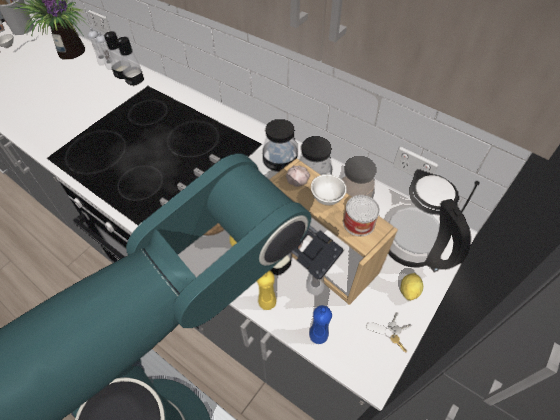

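The mill stands upright. Its knob is at (527.5, -81.9) mm, against about (527, -82) at the start, and the jar stands on the mat. I hand the job in.

```bash
python3 - <<'E'
from h import *
t=snap('top');print([(np.round(d['position'],1).tolist(),round(d['confidence'],2),onz(t,d['position'],62.5).round(0).tolist()) for d in arm.tip_of('jar_mid','top')])
arm.sign_off()
E
```

```text
[([178.2, 263.7], 0.58, [551.0, 313.0, 62.0])]
the job is handed in; nothing more can be done
```

I handed the job in at about 56 s of the 67 s allowed. The jar stands upright on the cork mat and the mill stands upright back in its place against the rail; no verdict was reported.

**What I did**
- I lifted the clear mill by its crown and parked it.
- I took the wanted jar out from under the shelf's board and set it on the mat.
- I carried the mill back and pushed it to the rail until the guard stopped the push. The force along the push read about 2.3 N.
- I then backed off, let go and retreated.

**Last checks**
- **Jar:** it is upright and about 15–18 mm from the mat's centre (48 mm is allowed).
- **Mill:** its knob measured (527.5, -81.9) mm, within about 1 mm of its starting place. The detector's half-way point agreed in the wrist view. In the side and top views it lay about 5 mm to the left, which I put down to the gripper partly hiding the mill.
- **Other things:** in the pictures after the last retreat the other jar, the bottle and the things on the shelf looked undisturbed. I did not measure them again at the end.

**What failed or disagreed**
- **Tool length:** the fingertips sit about 37 mm further back than stated. My first two tries at the mill closed on nothing until I measured and corrected this.
- **First push on the rail:** the mill was still pressing on the worktop and turned in the grip, reading only about 1.1 N. I set it down, gripped it again at 60 N and repeated the push.
- **Force just before release:** the tool read 2.7 N sideways, plus pressure on the worktop.

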